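# Sort choke pots off the turntable by weight and close the tote

## Robot

A 6-joint arm with a two-finger parallel gripper is mounted at the origin on the work surface. World frame = base frame: x ahead of the robot, y to its left, z up, the work surface at z = 0. Lengths are in m, angles in degrees, forces in N, time in s.
With the tool pointing down it reaches from about 0.275 to 0.825 m from the base axis. Payload 5.2 kg.
Tool frame: the origin (TCP) lies on the centre line of the jaws, within the pads' length; the fingertips stand 8 mm ahead of it and the grasp point (between the pads) lies 11 mm behind it; z points along the fingers, y is the line along which they close (so a half turn about z gives the same grasp; the last joint's range is limited). The gripper opens to 93 mm and grips with 3 to 60 N. Pads are 15 mm wide; open, the fingers measure 128 mm over their backs; the gripper's body (75 mm by 188 mm) begins 65 mm behind the grasp point.
Start: joints at [-81.52, 14.817, 87.949, -0, 77.235, -11.62], TCP at [0.189, -0.517, 0.227] pointing down, gripper open.
Joint ranges: [-179.93, 179.93], [-52.35, 119.4], [10.71, 147.94], [-69.91, 249.91], [12.55, 155.21], [-178.61, 178.61]. Speed limits (degrees/s): [147.25, 147.25, 180, 180, 180, 180].

## Interface

Orientations are given as a 3x3 rotation matrix whose columns are the frame's x, y, z axes.
In Python, from cell import read_state, capture, workorder gives the robot as it stands.
- The arm moves only by the tool move_arm, never from a script. Its argument "plan" is a list of rows, each a list of 7 numbers: the turn, a rotation vector about the tool's x, y, z in rad, then the shift along the tool's x, y, z in mm, then the closure, from -1 (fully open) to 1 (shut). In form: [[wx, wy, wz, x, y, z, gripper], ...]. A call has 1 to 12 rows; each row shifts and turns the commanded pose from where the row before left it, along the tool's axes as they then stand; what a row does not reach is not made up. A row lasts 1/10 s, in which the tool goes at most 50 mm and 8.59 degrees, less where a joint would pass 70% of its speed; a pose out of reach is approached as far as the arm can. A call with a gripper value outside its range is refused whole. The fingers move at their own pace and stop on an object; the grip force is fixed at half the most. Time passes only in rows, so rows that do not move let the fingers close. It gives the time, the measured TCP pose, the force, the opening and the grip force at its end, in the units of the state.
- read_state(): the state, without advancing time (a new reading comes with each control period).
- capture(name): name is "scene" or "top" or "wrist"; returns a dict with "image" (480x640x3 uint8, red, green, blue), "depth" (480x640 float32, m along the optical axis (not along the pixel's ray), 0 where there is no reading), "mtx" (3x3 intrinsics, pixels), "pose" (4x4, takes a point from camera to world coordinates). Camera axes: x right, y down, z forward; pixel columns grow to the right and rows downward; lengths in m; the calibration is good to about 2 mm. A picture is of the moment at which its call begins.
- workorder.sign_off(): hands the job in; it is judged then, once.
The state is a dict: "time": time; "joint_positions": joint angles; "joint_vel": joint speeds; "effort": joint torques, N m; "position": TCP position; "eef_rot": TCP orientation; "wrist_force": force on the tool from outside, world axes, zero at the start; "moment": the same for the moment, N m; "gripper_width": finger opening in m; "grasp_force": force on a finger pad.
Only numpy, scipy, OpenCV 4.12 (cv2) and the standard library are available. Lean on these libraries where they do the work, as an engineer would, in place of code of your own. Each camera call takes 0.05 s, during which the arm holds its last target. There are 200 camera calls.

## Task

Take the lid off the black tote and lay it flat on the grey rest pad, then clear the turntable: lift off every blue choke pot, feel by its weight whether it is full or only an empty shell (about a third of the weight), stand each full one upright in a pocket of its own in the tote and put the empty shells side by side in the red reject bin, setting them down rather than dropping them. When all pots are sorted, put the lid back on the tote so that it sits fully down and level all round, and leave the other things on the bench where they are.

Things in the scene. Friction and masses are not known exactly. Their poses are not given: they have to be found in the camera images.
- turntable: manual rotary table: grey fixed foot, and on it a free platter of aluminium with a dark rubber mat, 300 mm in diameter with a raised edge 5 mm high and 4 mm wide, that turns at a touch about its upright axis without limit and slowly runs out. Origin: the axis at bench height; the platter's mat is 40 mm above it.
- pot_a: blue choke pot with a white paper band, a round cup 44 mm in diameter, 34 mm tall, with four brass terminals 5 mm high on its grey top; origin at the centre of its underside, z up. Starts standing on the turntable. All pots look alike: only the weight tells a full one (220 to 260 g) from an empty shell (74 to 86 g). May be absent.
- pot_b: blue choke pot with a white paper band, a round cup 44 mm in diameter, 34 mm tall, with four brass terminals 5 mm high on its grey top; origin at the centre of its underside, z up. Starts standing on the turntable. All pots look alike: only the weight tells a full one (220 to 260 g) from an empty shell (74 to 86 g). May be absent.
- pot_c: blue choke pot with a white paper band, a round cup 44 mm in diameter, 34 mm tall, with four brass terminals 5 mm high on its grey top; origin at the centre of its underside, z up. Starts standing on the turntable. All pots look alike: only the weight tells a full one (220 to 260 g) from an empty shell (74 to 86 g). May be absent.
- pot_d: blue choke pot with a white paper band, a round cup 44 mm in diameter, 34 mm tall, with four brass terminals 5 mm high on its grey top; origin at the centre of its underside, z up. Starts standing on the turntable. All pots look alike: only the weight tells a full one (220 to 260 g) from an empty shell (74 to 86 g). May be absent.
- pot_e: blue choke pot with a white paper band, a round cup 44 mm in diameter, 34 mm tall, with four brass terminals 5 mm high on its grey top; origin at the centre of its underside, z up. Starts standing on the turntable. All pots look alike: only the weight tells a full one (220 to 260 g) from an empty shell (74 to 86 g). May be absent.
- pot_f: blue choke pot with a white paper band, a round cup 44 mm in diameter, 34 mm tall, with four brass terminals 5 mm high on its grey top; origin at the centre of its underside, z up. Starts standing on the turntable. All pots look alike: only the weight tells a full one (220 to 260 g) from an empty shell (74 to 86 g). May be absent.
- tote: open black box fixed to the bench, 210 mm along its x, 110 along its y, 66 tall, walls and floor 4 mm; origin at the centre of its underside. On the floor a pink insert 12 mm thick with three square pockets 56 by 56 mm down to the floor, centred at x = -67, 0, +67 mm, y = 0. From pocket to long wall there are 23 mm, so fingers closing along y have room.
- tote_rim (a point): centre of the tote's mouth, level with the top of its rim (66 mm above the tote's origin), axes as the tote's.
- lid: loose dark grey lid, 240 g: plate 216 (x) by 116 (y) by 5 mm; under it a rib 8 mm deep (194 by 94 mm) that drops into the tote's 202 by 102 mm mouth, either way round. Origin: centre of the rib's underside; it starts seated on the tote. Yellow handle bar on top: 96 mm along x, 14 along y, 37 to 49 mm above the origin, 24 mm over the plate. Seated: origin 8 mm below the rim.
- rest_pad: thin grey pad fixed to the bench, 240 mm along its x, 130 along its y, 3 mm thick, where the lid is laid on its rib while the tote is open. Origin at the centre of its underside.
- reject_bin: open red bin fixed to the bench, 160 mm along its x, 118 mm along its y, 55 mm tall, walls and floor 4 mm. Origin at the centre of its underside.
- wash_bottle: bystander: white bottle with yellow cap, 48 mm in diameter, 115 mm tall, origin under its centre.
- solder_reel: bystander: steel-grey reel standing flat, 60 mm in diameter, 46 mm tall, origin under its centre.
- driver: bystander: screwdriver with orange handle, 170 mm long, lying along its x.
- tape_roll: bystander: amber roll of tape lying flat, 68 mm in diameter, 19 mm tall, origin under its centre.
- esd_brush: bystander: black brush, 150 mm long, lying along its x.
- test_meter: bystander: yellow hand meter lying flat, 130 by 75 by 34 mm, origin under its centre.

How it is judged (in metres and radians):
On the way, in this order (a step that is already met when the one before it is completed fails the run):
1. the lid is off the tote and lies flat on the grey rest pad (horizontal distance between lid and rest_pad below 0.05 m and height (world z) of lid below 0.009 m and angle between lid's own z axis and vertical below 0.08 rad and linear speed of lid below 0.05 m/s), for 0.2 s.
2. every full pot stands in a pocket of the tote and every empty shell lies in the red bin (((x of pot_a in the frame of tote between -0.078 and 0.078 m and y of pot_a in the frame of tote between -0.0085 and 0.0085 m and z of pot_a in the frame of tote between 0 and 0.008 m and angle between pot_a's own z axis and vertical below 0.12 rad and contact force between pot_a and tote above 1.5 N) or (x of pot_a in the frame of reject_bin between -0.075 and 0.075 m and y of pot_a in the frame of reject_bin between -0.055 and 0.055 m and z of pot_a in the frame of reject_bin between 0 and 0.035 m and contact force between pot_a and reject_bin below 1.5 N)) and ((x of pot_b in the frame of tote between -0.078 and 0.078 m and y of pot_b in the frame of tote between -0.0085 and 0.0085 m and z of pot_b in the frame of tote between 0 and 0.008 m and angle between pot_b's own z axis and vertical below 0.12 rad and contact force between pot_b and tote above 1.5 N) or (x of pot_b in the frame of reject_bin between -0.075 and 0.075 m and y of pot_b in the frame of reject_bin between -0.055 and 0.055 m and z of pot_b in the frame of reject_bin between 0 and 0.035 m and contact force between pot_b and reject_bin below 1.5 N)) and ((x of pot_c in the frame of tote between -0.078 and 0.078 m and y of pot_c in the frame of tote between -0.0085 and 0.0085 m and z of pot_c in the frame of tote between 0 and 0.008 m and angle between pot_c's own z axis and vertical below 0.12 rad and contact force between pot_c and tote above 1.5 N) or (x of pot_c in the frame of reject_bin between -0.075 and 0.075 m and y of pot_c in the frame of reject_bin between -0.055 and 0.055 m and z of pot_c in the frame of reject_bin between 0 and 0.035 m and contact force between pot_c and reject_bin below 1.5 N)) and ((x of pot_d in the frame of tote between -0.078 and 0.078 m and y of pot_d in the frame of tote between -0.0085 and 0.0085 m and z of pot_d in the frame of tote between 0 and 0.008 m and angle between pot_d's own z axis and vertical below 0.12 rad and contact force between pot_d and tote above 1.5 N) or (x of pot_d in the frame of reject_bin between -0.075 and 0.075 m and y of pot_d in the frame of reject_bin between -0.055 and 0.055 m and z of pot_d in the frame of reject_bin between 0 and 0.035 m and contact force between pot_d and reject_bin below 1.5 N)) and ((x of pot_e in the frame of tote between -0.078 and 0.078 m and y of pot_e in the frame of tote between -0.0085 and 0.0085 m and z of pot_e in the frame of tote between 0 and 0.008 m and angle between pot_e's own z axis and vertical below 0.12 rad and contact force between pot_e and tote above 1.5 N) or (x of pot_e in the frame of reject_bin between -0.075 and 0.075 m and y of pot_e in the frame of reject_bin between -0.055 and 0.055 m and z of pot_e in the frame of reject_bin between 0 and 0.035 m and contact force between pot_e and reject_bin below 1.5 N)) and ((x of pot_f in the frame of tote between -0.078 and 0.078 m and y of pot_f in the frame of tote between -0.0085 and 0.0085 m and z of pot_f in the frame of tote between 0 and 0.008 m and angle between pot_f's own z axis and vertical below 0.12 rad and contact force between pot_f and tote above 1.5 N) or (x of pot_f in the frame of reject_bin between -0.075 and 0.075 m and y of pot_f in the frame of reject_bin between -0.055 and 0.055 m and z of pot_f in the frame of reject_bin between 0 and 0.035 m and contact force between pot_f and reject_bin below 1.5 N))), for 0.2 s.
3. the lid is seated level on the tote (horizontal distance between lid and tote_rim below 0.008 m and z of lid in the frame of tote_rim between -0.0105 and -0.006 m and angle between lid's own z axis and vertical below 0.02 rad and angle between the x axis of lid and the x axis of tote, either way round below 0.06 rad), for 0.2 s.
At the end, for the whole second after the job is handed in: Each full pot stands upright (7 degrees) on the floor of its own tote pocket, each empty shell is on the floor of the red bin, the lid is centred on the tote within 8 mm, rib inside, plate on the rim within 2 mm, level within 1.1 degrees, and all is at rest (all of step 2 and all of step 3 and linear speed of each of pot_a, pot_b, pot_c, pot_d, pot_e, pot_f, lid below 0.02 m/s); the robot touches nothing.
It fails at once if a bystander is moved more than 30 mm (distance of any of wash_bottle, solder_reel, driver, tape_roll, esd_brush, test_meter from where it was at the start of the episode above 0.03 m).
It fails at once if a pot falls into the tote or the bin (faster than 0.7 m/s inside the walls) ((x of pot_a in the frame of tote between -0.1 and 0.1 m and y of pot_a in the frame of tote between -0.05 and 0.05 m and z of pot_a in the frame of tote between 0.012 and 0.055 m and linear speed of pot_a above 0.7 m/s) or (x of pot_a in the frame of reject_bin between -0.075 and 0.075 m and y of pot_a in the frame of reject_bin between -0.055 and 0.055 m and z of pot_a in the frame of reject_bin between 0.012 and 0.055 m and linear speed of pot_a above 0.7 m/s) or (x of pot_b in the frame of tote between -0.1 and 0.1 m and y of pot_b in the frame of tote between -0.05 and 0.05 m and z of pot_b in the frame of tote between 0.012 and 0.055 m and linear speed of pot_b above 0.7 m/s) or (x of pot_b in the frame of reject_bin between -0.075 and 0.075 m and y of pot_b in the frame of reject_bin between -0.055 and 0.055 m and z of pot_b in the frame of reject_bin between 0.012 and 0.055 m and linear speed of pot_b above 0.7 m/s) or (x of pot_c in the frame of tote between -0.1 and 0.1 m and y of pot_c in the frame of tote between -0.05 and 0.05 m and z of pot_c in the frame of tote between 0.012 and 0.055 m and linear speed of pot_c above 0.7 m/s) or (x of pot_c in the frame of reject_bin between -0.075 and 0.075 m and y of pot_c in the frame of reject_bin between -0.055 and 0.055 m and z of pot_c in the frame of reject_bin between 0.012 and 0.055 m and linear speed of pot_c above 0.7 m/s) or (x of pot_d in the frame of tote between -0.1 and 0.1 m and y of pot_d in the frame of tote between -0.05 and 0.05 m and z of pot_d in the frame of tote between 0.012 and 0.055 m and linear speed of pot_d above 0.7 m/s) or (x of pot_d in the frame of reject_bin between -0.075 and 0.075 m and y of pot_d in the frame of reject_bin between -0.055 and 0.055 m and z of pot_d in the frame of reject_bin between 0.012 and 0.055 m and linear speed of pot_d above 0.7 m/s) or (x of pot_e in the frame of tote between -0.1 and 0.1 m and y of pot_e in the frame of tote between -0.05 and 0.05 m and z of pot_e in the frame of tote between 0.012 and 0.055 m and linear speed of pot_e above 0.7 m/s) or (x of pot_e in the frame of reject_bin between -0.075 and 0.075 m and y of pot_e in the frame of reject_bin between -0.055 and 0.055 m and z of pot_e in the frame of reject_bin between 0.012 and 0.055 m and linear speed of pot_e above 0.7 m/s) or (x of pot_f in the frame of tote between -0.1 and 0.1 m and y of pot_f in the frame of tote between -0.05 and 0.05 m and z of pot_f in the frame of tote between 0.012 and 0.055 m and linear speed of pot_f above 0.7 m/s) or (x of pot_f in the frame of reject_bin between -0.075 and 0.075 m and y of pot_f in the frame of reject_bin between -0.055 and 0.055 m and z of pot_f in the frame of reject_bin between 0.012 and 0.055 m and linear speed of pot_f above 0.7 m/s)).
Of pot_a, pot_b, pot_c, pot_d, pot_e, pot_f only 4 to 6 are there at a start; the rules pass over those that are not, and their reading is None.
At some moment in a run one of pot_a, pot_b, pot_c, pot_d, pot_e, pot_f, lid may be knocked a few centimetres aside while the robot is not near it.
It also fails if it takes over 210 s, if anything falls off the work surface, if the arm or the gripper's body presses on something with over 40 N, if the wrist force passes 120 N, or if a joint passes its speed limit or range.

## Working session

There is one attempt and no reset: what is moved stays moved. The work goes in short steps, Python scripts to look and compute and a tool call to move; the robot and the scene stay as the last step left them, time stands still between calls to the robot, and variables do not carry over. Pictures are saved under pics/ and viewed, at most 14 in all, crops included, and the job is handed in when it is done.

Besides the shell and the picture viewer there is one more tool, called after "Emit:" as a command line: name --pt "numbers of a row" for each row, then --argument value for the rest. move_arm: Moves the arm, as the interface text tells. Its arguments: {"type":"object","properties":{"plan":{"type":"array"}},"required":["plan"]}

```bash
ls; mkdir -p pics; python3 - <<'E'
from cell import read_state, capture
import cv2, numpy as np
s=read_state(); print({k:np.round(v,3).tolist() for k,v in s.items()})
for n in ("top","scene"):
    c=capture(n); np.savez(f"pics/{n}0.npz",**c); cv2.imwrite(f"pics/{n}0.png",c["image"][:,:,::-1]); print(n,c["mtx"].round(1).tolist(),c["pose"].round(4).tolist())
E
```

```text
pics
{'time': 0.0, 'joint_positions': [-81.52, 14.859, 88.011, 0.001, 77.234, -11.618], 'joint_vel': [0.047, -0.025, 0.079, -0.077, -0.044, 0.054], 'effort': [-0.0, -43.731, -28.401, 0.072, 0.042, -0.0], 'position': [0.189, -0.516, 0.226], 'eef_rot': [[0.939, 0.344, -0.0], [0.344, -0.939, 0.002], [0.0, -0.002, -1.0]], 'wrist_force': [0.068, -0.062, -0.128], 'moment': [0.039, -0.044, 0.011], 'grasp_force': 0.0, 'gripper_width': 0.093}
top [[503.3, 0.0, 323.0], [0.0, 503.3, 234.1], [0.0, 0.0, 1.0]] [[-0.0051, -0.9945, 0.1042, 0.4438], [-0.9999, 0.0041, -0.0102, -0.0677], [0.0097, -0.1043, -0.9945, 1.1257], [0.0, 0.0, 0.0, 1.0]]
scene [[559.8, 0.0, 313.6], [0.0, 559.8, 237.3], [0.0, 0.0, 1.0]] [[-0.7097, 0.4405, -0.5498, 1.2316], [0.7042, 0.4234, -0.5699, 0.628], [-0.0183, -0.7917, -0.6107, 0.817], [0.0, 0.0, 0.0, 1.0]]
```

View pics/top0.png

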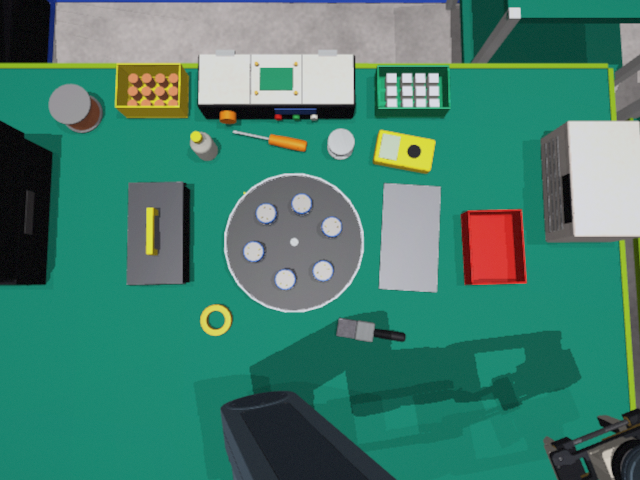

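View pics/scene0.png

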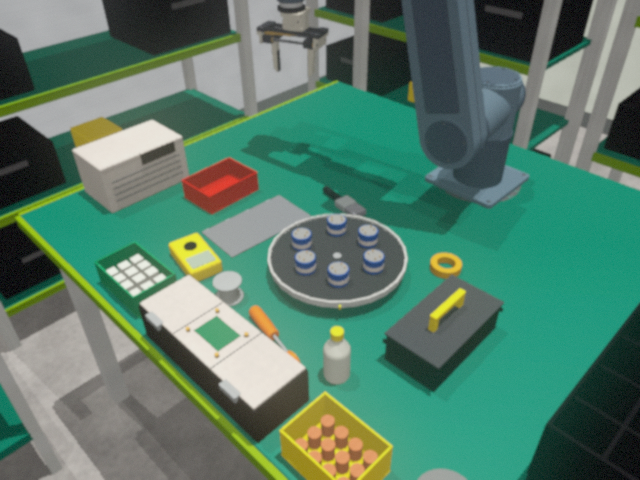

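Top view: the lid on the tote is at about (156,233), with its yellow handle at (151,231). The turntable is at (294,242) with six pots, the rest pad at (410,238) and the bin at (494,247). The scene view agrees, with nothing standing between these parts. The tote, pad and bin all lie with their long side along world x.

```bash
cat > h.py <<'E'
import cv2, numpy as np
from cell import read_state, capture
def ray(c,uv,z):
    uv=np.atleast_2d(np.asarray(uv,float)); K=c["mtx"];P=c["pose"]
    d=np.c_[(uv-[K[0,2],K[1,2]])/[K[0,0],K[1,1]],np.ones(len(uv))]@P[:3,:3].T
    return P[:3,3]+d*((z-P[2,3])/d[:,2])[:,None]
def world(c):
    v,u=np.mgrid[:480,:640]; K=c["mtx"];P=c["pose"];D=c["depth"]
    X=np.stack([(u-K[0,2])/K[0,0]*D,(v-K[1,2])/K[1,1]*D,D],-1)
    return X@P[:3,:3].T+P[:3,3]
def blobs(m,amin=20):
    n,l,s,ce=cv2.connectedComponentsWithStats(m.astype(np.uint8))
    return [(l==i,s[i,4],ce[i]) for i in range(1,n) if s[i,4]>=amin]
def rect(c,m,z):
    "min-area rectangle of a mask, cast on plane z: centre xy, sizes mm, yaw deg of the long side"
    ct=max(cv2.findContours(m.astype(np.uint8),cv2.RETR_EXTERNAL,cv2.CHAIN_APPROX_NONE)[0],key=cv2.contourArea)
    p=(ray(c,ct[:,0,:],z)[:,:2]*1000).astype(np.float32)
    (cx,cy),(w,h),a=cv2.minAreaRect(p)
    if w<h: w,h,a=h,w,a+90
    return np.round([cx,cy,w,h,(a+90)%180-90],1)
def hsv(c): return cv2.cvtColor(c["image"],cv2.COLOR_RGB2HSV)
def pots(c,zlo,zhi,cen=None,R=150):
    "pot tops by depth height band and blue/grey blob; top plane z=zhi"
    W=world(c); H=hsv(c); m=(W[...,2]>zlo)&(W[...,2]<zhi)&(c["depth"]>0)
    if cen is not None: m&=np.hypot(W[...,0]-cen[0],W[...,1]-cen[1])<R/1000
    return [(W[b][:,:2].mean(0)*1000,a,ce) for b,a,ce in blobs(cv2.morphologyEx(m.astype(np.uint8),cv2.MORPH_OPEN,np.ones((3,3))),60)]
E
python3 - <<'E'
from h import *
c=dict(np.load("pics/top0.npz")); H=hsv(c); W=world(c); u=np.arange(640)[None]; v=np.arange(480)[:,None]
box=lambda a,b,d,e:(u>a)&(u<b)&(v>d)&(v<e)
for n,m,z in [("handle",box(120,195,175,290)&(H[...,0]>20)&(H[...,0]<35)&(H[...,1]>120),.107),
 ("lid",box(120,195,170,295)&((W[...,2]>.05)),.071),
 ("pad",box(370,450,175,300)&(H[...,1]<60)&(H[...,2]>90),.003),
 ("bin",box(455,535,200,295)&((H[...,0]<8)|(H[...,0]>172))&(H[...,1]>120),.055),
 ("platter",box(215,375,165,320)&(W[...,2]>.03),.045)]:
    b=max(blobs(m),key=lambda t:t[1]); print(n,b[1],b[2].round(1),rect(c,b[0],z),"z med",np.median(W[b[0]][:,2]).round(3))
    if n=="platter":
        ct=max(cv2.findContours(b[0].astype(np.uint8),0,1)[0],key=cv2.contourArea); p=(ray(c,ct[:,0],.045)[:,:2]*1000).astype(np.float32); print(cv2.fitEllipse(p))
print([(W[y,x]*1000).round() .tolist() for x,y in [(548,190),(555,220),(600,180),(294,242),(410,238),(156,205)]])
cen=ray(c,(294,242),.04)[0]
for q in pots(c,.062,.09,cen,135): print(q[0].round(1),q[1],q[2].round(1))
E
```

```text
handle 447 [150.4 230.5] [559.5 270.   96.5  22.3   1.7] z med 0.106
lid 5798 [154.8 233.5] [558.5 273.9 217.  122.5   0.8] z med 0.071
pad 6179 [409.7 237.4] [ 555.  -273.9  240.3  130.5   -3.8] z med 0.002
bin 4579 [493.3 246.8] [ 528.3 -442.9  159.7  132.7    1.2] z med 0.005
platter 15265 [293.  242.7] [ 5.402e+02 -1.410e+01  2.984e+02  2.977e+02 -2.000e-01] z med 0.04
((540.7916259765625, -14.266572952270508), (298.6666259765625, 299.05316162109375), 115.79232788085938)
[[655.0, -578.0, 31.0], [584.0, -577.0, 58.0], [656.0, -639.0, 130.0], [541.0, -16.0, 39.0], [552.0, -275.0, 1.0], [617.0, 274.0, 72.0]]
[618.8 -31.6] 338 [300.7 203.7]
[598.   42.9] 330 [265.3 213.6]
[569.3 -94.9] 343 [330.8 226.9]
[518.   68.5] 345 [252.8 251.6]
[477.2 -76. ] 336 [322.  270.8]
[459.6   2.8] 338 [284.2 279.4]
```

Emit:
move_arm --pt "0 0 0.117 0 0 0 -1" --pt "0 0 0.117 0 0 0 -1" --pt "0 0 0.117 0 0 0 -1" --pt "0 0 0 19 -44 0 -1" --pt "0 0 0 19 -44 0 -1" --pt "0 0 0 19 -44 0 -1" --pt "0 0 0 19 -44 0 -1" --pt "0 0 0 19 -44 0 -1" --pt "0 0 0 19 -44 0 -1" --pt "0 0 0 19 -44 0 -1" --pt "0 0 0 19 -44 0 -1" --pt "0 0 0 19 -44 0 -1"

```text
time: 1.3
position: [0.3602, -0.1186, 0.2266]
eef_rot: [[1.0, -0.001, 0.0], [-0.001, -1.0, -0.0], [0.0, 0.0, -1.0]]
wrist_force: [0.7, -0.8, -0.4]
gripper_width: 0.0935
grasp_force: 0.0
```

Emit:
move_arm --pt "0 0 0 19 -44 0 -1" --pt "0 0 0 19 -44 0 -1" --pt "0 0 0 19 -44 0 -1" --pt "0 0 0 19 -44 0 -1" --pt "0 0 0 19 -44 0 -1" --pt "0 0 0 19 -44 0 -1" --pt "0 0 0 19 -44 0 -1" --pt "0 0 0 19 -44 0 -1" --pt "0 0 0 10 -35 0 -1" --pt "0 0 0 0 0 0 -1" --pt "0 0 0 0 0 0 -1"

```text
time: 2.4
position: [0.5216, 0.2667, 0.2257]
eef_rot: [[1.0, 0.002, -0.002], [0.002, -1.0, -0.001], [-0.002, 0.001, -1.0]]
wrist_force: [0.1, -0.4, -0.7]
gripper_width: 0.0926
grasp_force: 0.0
```

```bash
python3 - <<'E'
from h import *
s=read_state(); print(s["time"],s["position"],np.round(s["eef_rot"],4).tolist(),s["joint_positions"])
c=capture("wrist"); np.savez("pics/w1.npz",**c); cv2.imwrite("pics/w1.png",c["image"][:,:,::-1]); print(c["pose"].round(3).tolist(),c["mtx"][0,0])
E
```

```text
2.4 [0.52156716 0.26669153 0.22568278] [[1.0, 0.0017, -0.0019], [0.0017, -1.0, -0.0011], [-0.0019, 0.0011, -1.0]] [ 1.61980689e+01  1.86124918e+01  8.28463889e+01 -3.11055242e-02
  7.86616563e+01  1.06106868e+02]
[[0.001, -0.958, -0.288, 0.602], [-1.0, -0.001, -0.001, 0.267], [0.001, 0.288, -0.958, 0.384], [0.0, 0.0, 0.0, 1.0]] 420.1597269971631
```

View pics/w1.png

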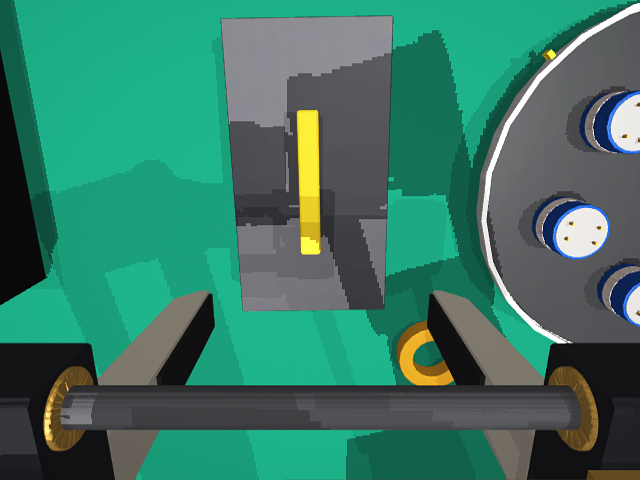

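The wrist view shows the lid plate from (220,15) to (390,310), its handle at (308,180), and the platter on the right. Next I measure the handle and lid from this view.

```bash
python3 - <<'E'
from h import *
c=dict(np.load("pics/w1.npz")); H=hsv(c); W=world(c); u=np.arange(640)[None]; v=np.arange(480)[:,None]
m=(u>280)&(u<340)&(v>90)&(v<260)&(H[...,0]>20)&(H[...,0]<35)&(H[...,1]>120)
top=m&(W[...,2]>.1045)
print("handle top",rect(c,top,.107),np.median(W[top][:,2]))
l=(u>200)&(u<410)&(v<330)&(W[...,2]>.066)&(W[...,2]<.076)
print("lid",rect(c,l,.071),np.median(W[l][:,2]))
# pots seen in top, refined by near-top band
c=capture("top"); np.savez("pics/top1.npz",**c)
for q in pots(c,.068,.09,(.541,-.015),135): print(q[0].round(1),q[1])
E
```

```text
handle top [559.  274.2  94.8  13.9   0.9] 0.10719881493483341
lid [558.9 274.2 215.5 115.8   0.9] 0.07133994942095023
[619.2 -31.4] 329
[598.5  43.4] 336
[569.5 -95. ] 336
[518.1  68.7] 339
[477.5 -76. ] 330
[460.    2.9] 336
```

Emit:
move_arm --pt "0 0 -0.014 37.4 -7.5 0 -0.6" --pt "0 0 0 0 0 35 -0.6" --pt "0 0 0 0 0 35 -0.6" --pt "0 0 0 0 0 35 -0.6" --pt "0 0 0 0 0 30.5 -0.6" --pt "0 0 0 0 0 0 -0.6" --pt "0 0 0 0 0 0 1" --pt "0 0 0 0 0 0 1" --pt "0 0 0 0 0 0 1" --pt "0 0 0 0 0 0 1" --pt "0 0 0 0 0 0 1" --pt "0 0 0 0 0 0 1"

```text
time: 3.7
position: [0.5597, 0.2741, 0.0916]
eef_rot: [[1.0, 0.014, 0.001], [0.014, -1.0, 0.0], [0.001, -0.0, -1.0]]
wrist_force: [1.1, 0.2, 0.3]
gripper_width: 0.0308
grasp_force: 0.0
```

Emit:
move_arm --pt "0 0 0 0 0 0 1" --pt "0 0 0 0 0 0 1" --pt "0 0 0 0 0 0 1" --pt "0 0 0 0 0 0 1" --pt "0 0 0 0 0 0 1" --pt "0 0 0 0 0 -10 1" --pt "0 0 0 0 0 -20 1" --pt "0 0 0 0 0 -30 1" --pt "0 0 0 0 0 -30 1" --pt "0 0 0 0 0 -30 1" --pt "0 0 0 0 0 0 1" --pt "0 0 0 0 0 0 1"

```text
time: 4.9
position: [0.5596, 0.2739, 0.2114]
eef_rot: [[1.0, 0.014, 0.001], [0.014, -1.0, 0.0], [0.001, -0.0, -1.0]]
wrist_force: [-0.7, -0.5, -2.9]
gripper_width: 0.0137
grasp_force: 30.0
```

Emit:
move_arm --pt "0 0 0 -1 20 0 1" --pt "0 0 0 -1 35 0 1" --pt "0 0 0 -1 45 0 1" --pt "0 0 0 -1 48 0 1" --pt "0 0 0 -1 48 0 1" --pt "0 0 0 -1 48 0 1" --pt "0 0 0 -1 48 0 1" --pt "0 0 0 -1 48 0 1" --pt "0 0 0 -1 48 0 1" --pt "0 0 0 -1 48 0 1" --pt "0 0 0 -1 48 0 1" --pt "0 0 0 -1 35 0 1"

```text
time: 6.1
position: [0.5532, -0.2477, 0.2084]
eef_rot: [[1.0, 0.012, -0.004], [0.012, -1.0, 0.002], [-0.004, -0.002, -1.0]]
wrist_force: [0.5, 0.8, -2.5]
gripper_width: 0.0139
grasp_force: 30.0
```

Emit:
move_arm --pt "0 0 0 0 24 0 1" --pt "0 0 0 0 5 0 1" --pt "0 0 0 0 0 30 1" --pt "0 0 0 0 0 40 1" --pt "0 0 0 0 0 40 1" --pt "0 0 0 0 0 30 1" --pt "0 0 0 0 0 15 1" --pt "0 0 0 0 0 10 1" --pt "0 0 0 0 0 0 1" --pt "0 0 0 0 0 0 1"

```text
time: 7.1
position: [0.5554, -0.2739, 0.0464]
eef_rot: [[1.0, 0.014, 0.0], [0.014, -1.0, 0.0], [0.0, -0.0, -1.0]]
wrist_force: [-0.0, 0.6, -2.1]
gripper_width: 0.0138
grasp_force: 30.0
```

Emit:
move_arm --pt "0 0 0 0 0 4 1" --pt "0 0 0 0 0 3 1" --pt "0 0 0 0 0 2 1" --pt "0 0 0 0 0 1 1" --pt "0 0 0 0 0 0 1" --pt "0 0 0 0 0 0 1"

```text
time: 7.7
position: [0.5552, -0.2743, 0.0362]
eef_rot: [[1.0, 0.014, 0.0], [0.014, -1.0, -0.0], [0.0, 0.0, -1.0]]
wrist_force: [0.8, -0.8, -2.4]
gripper_width: 0.0133
grasp_force: 30.0
```

Emit:
move_arm --pt "0 0 0 0 0 1 1" --pt "0 0 0 0 0 1 1" --pt "0 0 0 0 0 0 1"

```text
time: 8.0
position: [0.5553, -0.2743, 0.0361]
eef_rot: [[1.0, 0.014, 0.001], [0.014, -1.0, -0.001], [0.001, 0.001, -1.0]]
wrist_force: [-3.5, 2.4, 10.1]
gripper_width: 0.0134
grasp_force: 30.0
```

Emit:
move_arm --pt "0 0 0 0 0 -1 1" --pt "0 0 0 0 0 0 -0.3" --pt "0 0 0 0 0 0 -0.3" --pt "0 0 0 0 0 0 -0.3" --pt "0 0 0 0 0 0 -0.3" --pt "0 0 0 0 0 0 -0.3" --pt "0 0 0 0 0 -10 -0.3" --pt "0 0 0 0 0 -20 -0.3" --pt "0 0 0 0 0 -40 -0.3" --pt "0 0 0 0 0 -45 -0.3" --pt "0 0 0 0 0 0 -0.3" --pt "0 0 0 0 0 0 -0.3"

```text
time: 9.2
position: [0.5559, -0.2747, 0.1523]
eef_rot: [[1.0, 0.014, 0.003], [0.014, -1.0, -0.002], [0.003, 0.002, -1.0]]
wrist_force: [0.4, 0.6, -0.8]
gripper_width: 0.0605
grasp_force: 0.0
```

```bash
cat >> h.py <<'E'
def lookpots():
    c=capture("top"); np.savez("pics/last.npz",**c)
    s=read_state(); print("t",s["time"],"tcp",(s["position"]*1000).round(1),"yaw",np.degrees(np.arctan2(s["eef_rot"][1,0],s["eef_rot"][0,0])).round(2),"F",s["wrist_force"].round(2),"w",round(s["gripper_width"],4))
    for q in pots(c,.068,.09,(.541,-.015),140):
        d=q[0]-s["position"][:2]*1000; print(q[0].round(1),q[1],"shift",(s["eef_rot"][:2,:2].T@d).round(1),"dz",round(s["position"][2]*1000-63,1))
    return c
E
python3 - <<'E'
from h import *
c=lookpots(); cv2.imwrite("pics/t2.png",c["image"][:,:,::-1])
W=world(c); H=hsv(c); u=np.arange(640)[None]; v=np.arange(480)[:,None]
m=(u>360)&(u<460)&(v>150)&(v<310)&(W[...,2]>.011)&(W[...,2]<.022); b=max(blobs(m),key=lambda t:t[1]); print("lid",rect(c,b[0],.016),np.median(W[b[0]][:,2]))
E
```

```text
t 9.25 tcp [ 555.  -274.1  150.5] yaw 0.79 F [-0.16  0.71 -0.39] w 0.0604
[619.  -31.7] 325 shift [  67.3 -241.5] dz 87.5
[598.4  43.3] 332 shift [  47.7 -316.8] dz 87.5
[569.7 -95. ] 333 shift [  17.1 -178.9] dz 87.5
[518.1  69. ] 332 shift [ -32.1 -343.6] dz 87.5
[477.2 -76.2] 332 shift [ -75.1 -198.9] dz 87.5
[459.7   2.3] 330 shift [ -91.5 -277.7] dz 87.5
lid [ 4.975e+02 -2.866e+02  9.720e+01  8.990e+01 -2.000e-01] 0.015290828329380446
```

View pics/t2.png

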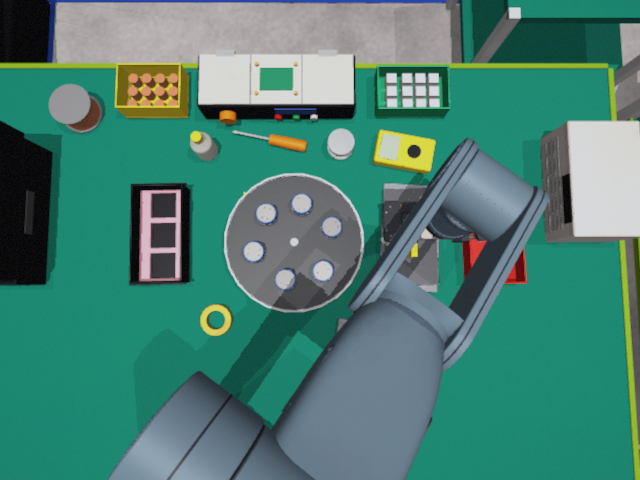

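Emit:
move_arm --pt "0 0 0 4 -40 0 -0.3" --pt "0 0 0 4 -45 0 -0.3" --pt "0 0 0 4 -45 0 -0.3" --pt "0 0 0 4 -40 0 -0.3" --pt "0 0 0 1 -9 0 -0.3" --pt "0 0 0 0 0 30 -0.3" --pt "0 0 0 0 0 40 -0.3" --pt "0 0 0 0 0 17.5 -0.3" --pt "0 0 0 0 0 0 -0.3" --pt "0 0 0 0 0 0 1" --pt "0 0 0 0 0 0 1" --pt "0 0 0 0 0 0 1"

```text
time: 10.45
position: [0.5706, -0.0956, 0.064]
eef_rot: [[1.0, 0.014, 0.002], [0.014, -1.0, -0.001], [0.002, 0.001, -1.0]]
wrist_force: [-0.5, -0.1, -0.8]
gripper_width: 0.0435
grasp_force: 30.0
```

Emit:
move_arm --pt "0 0 0 0 0 0 1" --pt "0 0 0 0 0 0 1" --pt "0 0 0 0 0 -10 1" --pt "0 0 0 0 0 -30 1" --pt "0 0 0 0 0 -45 1" --pt "0 0 0 0 0 -15 1" --pt "0 0 0 0 0 0 1" --pt "0 0 0 0 0 0 1" --pt "0 0 0 0 0 0 1"

```text
time: 11.35
position: [0.5685, -0.0945, 0.161]
eef_rot: [[1.0, 0.014, -0.003], [0.014, -1.0, 0.001], [-0.003, -0.001, -1.0]]
wrist_force: [0.5, -0.3, -0.6]
gripper_width: 0.0431
grasp_force: 30.0
```

```bash
python3 - <<'E'
from h import *
c0=dict(np.load("pics/top0.npz")); W=world(c0);u=np.arange(640)[None]; v=np.arange(480)[:,None]
m=(u>455)&(u<535)&(v>200)&(v<295)&(W[...,2]>.045)&(W[...,2]<.065); b=max(blobs(m),key=lambda t:t[1]); print("bin",rect(c0,b[0],.055),np.median(W[b[0]][:,2]))
F=[]
for _ in range(4): capture("top"); s=read_state(); F.append(s["wrist_force"][2])
print(np.round(F,2)); lookpots()
E
```

```text
bin [ 527.5 -447.7  159.4  121.     0.8] 0.05300692978112509
[-0.25 -0.51 -0.48 -0.46]
t 11.6 tcp [569.2 -94.8 161.6] yaw 0.79 F [-0.08  0.88 -1.36] w 0.0434
[601.8  50.8] 174 shift [  34.6 -145.2] dz 98.6
[607.1 -29.1] 67 shift [ 38.8 -65.2] dz 98.6
[523.4  81. ] 96 shift [ -43.4 -176.4] dz 98.6
[477.2 -76.2] 334 shift [-91.8 -19.9] dz 98.6
[459.9   2.7] 341 shift [-108.  -99.] dz 98.6
```

Weight reads about 0.5 N, so this one is an empty shell. I carry it to the bin, to the slot 50 mm toward −x.

Emit:
move_arm --pt "0 0 0 -8 30 0 1" --pt "0 0 0 -12 45 0 1" --pt "0 0 0 -13 47 0 1" --pt "0 0 0 -13 47 0 1" --pt "0 0 0 -13 47 0 1" --pt "0 0 0 -13 47 0 1" --pt "0 0 0 -13 47 0 1" --pt "0 0 0 -9 34 0 1" --pt "0 0 0 -2.7 8.4 0 1" --pt "0 0 0 0 0 0 1"

```text
time: 12.6
position: [0.4769, -0.4499, 0.1617]
eef_rot: [[1.0, 0.011, -0.001], [0.011, -1.0, 0.001], [-0.001, -0.001, -1.0]]
wrist_force: [0.5, 1.7, -1.2]
gripper_width: 0.0435
grasp_force: 30.0
```

Emit:
move_arm --pt "0 0 0 0 0 25 1" --pt "0 0 0 0 0 35 1" --pt "0 0 0 0 0 35 1" --pt "0 0 0 0 0 20 1" --pt "0 0 0 0 0 11 1" --pt "0 0 0 0 0 5 1" --pt "0 0 0 0 0 2 1" --pt "0 0 0 0 0 2 1" --pt "0 0 0 0 0 0 1"

```text
time: 13.5
position: [0.4784, -0.4491, 0.0287]
eef_rot: [[1.0, 0.014, 0.001], [0.014, -1.0, -0.001], [0.001, 0.001, -1.0]]
wrist_force: [-1.1, 0.9, -0.2]
gripper_width: 0.0435
grasp_force: 30.0
```

Emit:
move_arm --pt "0 0 0 0 0 1 1" --pt "0 0 0 0 0 0 1" --pt "0 0 0 0 0 0 -0.3" --pt "0 0 0 0 0 0 -0.3" --pt "0 0 0 0 0 0 -0.3" --pt "0 0 0 0 0 0 -0.3" --pt "0 0 0 0 0 -15 -0.3" --pt "0 0 0 0 0 -40 -0.3" --pt "0 0 0 0 0 -45 -0.3" --pt "0 0 0 0 0 -35 -0.3" --pt "0 0 0 0 0 0 -0.3"

```text
time: 14.6
position: [0.4802, -0.4516, 0.1697]
eef_rot: [[1.0, 0.014, 0.008], [0.014, -1.0, -0.01], [0.008, 0.01, -1.0]]
wrist_force: [0.3, -0.2, 0.5]
gripper_width: 0.0605
grasp_force: 0.0
```

```bash
python3 - <<'E'
from h import *
c=lookpots()
for q in pots(c,.030,.052,(.5275,-.448),90): print("bin",q[0].round(1),q[1],q[2].round())
cv2.imwrite("pics/t3.png",c["image"][150:350,350:640,::-1])
E
```

```text
t 14.65 tcp [ 479.2 -450.3  166.4] yaw 0.8 F [0.16 0.23 0.05] w 0.0603
[625.9 -24.4] 319 shift [ 152.6 -423.9] dz 103.4
[586.4  54.4] 339 shift [ 114.2 -503.2] dz 103.4
[573.3 -89.5] 326 shift [  99.1 -359.4] dz 103.4
[541.6  92.8] 330 shift [  70.  -542.2] dz 103.4
[495.8 -81.8] 330 shift [  21.8 -368.2] dz 103.4
bin [ 567.2 -504. ] 116 [518. 229.]
bin [ 539.4 -390.6] 77 [467. 242.]
```

View pics/t3.png

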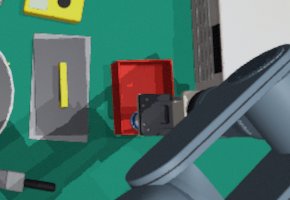

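```bash
python3 - <<'E'
from h import *
for k in range(4):
    c=capture("top"); t=read_state()["time"]
    print(t,[ (np.round(np.degrees(np.arctan2(q[0][1]+14.3,q[0][0]-540.8)),1),np.round(np.hypot(q[0][1]+14.3,q[0][0]-540.8),1)) for q in pots(c,.068,.09,(.541,-.015),140)])
E
```

```text
14.7 [(np.float64(-8.5), np.float64(85.9)), (np.float64(54.9), np.float64(82.3)), (np.float64(-68.6), np.float64(82.1)), (np.float64(87.8), np.float64(106.7)), (np.float64(-125.4), np.float64(80.9))]
14.75 [(np.float64(-9.9), np.float64(86.2)), (np.float64(53.1), np.float64(82.2)), (np.float64(-70.1), np.float64(82.3)), (np.float64(86.2), np.float64(106.7)), (np.float64(-126.9), np.float64(80.9))]
14.8 [(np.float64(-11.4), np.float64(86.4)), (np.float64(51.5), np.float64(82.2)), (np.float64(-71.3), np.float64(82.3)), (np.float64(84.7), np.float64(106.7)), (np.float64(-128.7), np.float64(80.9))]
14.85 [(np.float64(-13.1), np.float64(86.4)), (np.float64(49.9), np.float64(82.4)), (np.float64(-73.4), np.float64(82.0)), (np.float64(82.9), np.float64(106.8)), (np.float64(-129.6), np.float64(81.0))]
```

The platter is spinning at about −30°/s after that first pick, and one pot has shifted outward to r = 107 mm. I'll brake it by pressing the closed fingertips lightly on the raised rim, on the side near the base.

Emit:
move_arm --pt "0 0 0 -5 -30 0 1" --pt "0 0 0 -8 -45 0 1" --pt "0 0 0 -8 -45 0 1" --pt "0 0 0 -8 -45 0 1" --pt "0 0 0 -8 -45 0 1" --pt "0 0 0 -8 -45 0 1" --pt "0 0 0 -8 -45 0 1" --pt "0 0 0 -8 -45 0 1" --pt "0 0 0 -8 -45 0 1" --pt "0 0 0 -7 -35 0 1" --pt "0 0 0 -3 -11 0 1" --pt "0 0 0 0 0 0 1"

```text
time: 16.05
position: [0.392, -0.0127, 0.161]
eef_rot: [[1.0, 0.017, -0.002], [0.017, -1.0, 0.0], [-0.002, -0.0, -1.0]]
wrist_force: [-0.3, -0.9, 0.4]
gripper_width: 0.0004
grasp_force: 0.0
```

Emit:
move_arm --pt "0 0 0 0 0 40 1" --pt "0 0 0 0 0 40 1" --pt "0 0 0 0 0 15 1" --pt "0 0 0 0 0 0 1" --pt "0 0 0 0 0 0 1"

```text
time: 16.55
position: [0.3934, -0.015, 0.0666]
eef_rot: [[1.0, 0.012, -0.001], [0.012, -1.0, -0.0], [-0.001, 0.0, -1.0]]
wrist_force: [0.3, -0.2, 0.6]
gripper_width: 0.0007
grasp_force: 0.0
```

Emit:
move_arm --pt "0 0 0 0 0 9 1" --pt "0 0 0 0 0 3 1" --pt "0 0 0 0 0 1 1" --pt "0 0 0 0 0 1 1" --pt "0 0 0 0 0 1 1" --pt "0 0 0 0 0 0 1"

```text
time: 17.15
position: [0.3932, -0.014, 0.053]
eef_rot: [[1.0, 0.015, 0.001], [0.015, -1.0, -0.001], [0.001, 0.001, -1.0]]
wrist_force: [-4.2, -0.9, 15.8]
gripper_width: 0.0005
grasp_force: 7.8
```

```bash
python3 - <<'E'
from h import *
for k in range(3):
    c=capture("top"); s=read_state()
    print(s["time"],s["wrist_force"].round(1),s["position"].round(4),[ (np.round(np.degrees(np.arctan2(q[0][1]+14.3,q[0][0]-540.8)),1),np.round(np.hypot(q[0][1]+14.3,q[0][0]-540.8),1)) for q in pots(c,.068,.09,(.541,-.015),140)])
E
```

```text
17.2 [-4.7  0.3 15.4] [ 0.3931 -0.014   0.053 ] [(np.float64(37.0), np.float64(106.6)), (np.float64(4.0), np.float64(82.3)), (np.float64(-58.9), np.float64(86.5)), (np.float64(-119.0), np.float64(82.5)), (np.float64(-175.5), np.float64(80.8))]
17.25 [-5.   0.9 14.9] [ 0.3932 -0.014   0.053 ] [(np.float64(37.0), np.float64(106.6)), (np.float64(3.9), np.float64(82.3)), (np.float64(-59.0), np.float64(86.4)), (np.float64(-119.0), np.float64(82.4)), (np.float64(-175.9), np.float64(80.6))]
17.3 [-4.6  0.9 15.8] [ 0.3931 -0.014   0.053 ] [(np.float64(37.0), np.float64(106.6)), (np.float64(4.0), np.float64(82.1)), (np.float64(-59.0), np.float64(86.1)), (np.float64(-118.9), np.float64(82.2)), (np.float64(-175.8), np.float64(80.6))]
```

Emit:
move_arm --pt "0 0 0 0 0 -15 1" --pt "0 0 0.13 0 0 -30 -0.3" --pt "0 0 0.13 0 0 -40 -0.3" --pt "0 0 0.13 0 0 -25 -0.3" --pt "0 0 0.13 0 0 0 -0.3" --pt "0 0 0 43 3.7 0 -0.3" --pt "0 0 0 43 3.7 0 -0.3" --pt "0 0 0 33 2.6 0 -0.3" --pt "0 0 0 10.2 1 0 -0.3" --pt "0 0 0 0 0 0 -0.3" --pt "0 0 0 0 0 0 -0.3"

```text
time: 18.4
position: [0.4991, -0.0852, 0.1613]
eef_rot: [[0.875, -0.485, -0.002], [-0.485, -0.875, 0.001], [-0.002, 0.0, -1.0]]
wrist_force: [-0.5, -0.1, 0.4]
gripper_width: 0.0608
grasp_force: 0.0
```

```bash
cat >> h.py <<'E'
def pol(n=2):
    for k in range(n):
        c=capture("top"); s=read_state()
        print(s["time"],[ tuple(np.round([np.degrees(np.arctan2(q[0][1]+14.3,q[0][0]-540.8)),np.hypot(q[0][1]+14.3,q[0][0]-540.8)],1).tolist()) for q in pots(c,.068,.09,(.541,-.015),140)])
def wristpots():
    c=capture("wrist"); s=read_state(); np.savez("pics/lastw.npz",**c)
    for q in pots(c,.068,.09,(.541,-.015),140): print("wrist",q[0].round(1),q[1],"shift",(s["eef_rot"][:2,:2].T@(q[0]-s["position"][:2]*1000)).round(1))
E
python3 - <<'E'
from h import *
lookpots(); pol(1); wristpots()
E
```

```text
t 18.45 tcp [499.  -85.  161.4] yaw -28.97 F [-0.46 -1.07 -0.02] w 0.0607
[626.2  49.5] 330 shift [  46.1 -179.3] dz 98.4
[ 6.282e+02 -4.000e-01] 149 shift [  72.1 -136.5] dz 98.4
[460.3 -19.8] 346 shift [-65.5 -38.3] dz 98.4
18.5 [(36.9, 106.7), (9.6, 87.9), (-176.1, 80.6)]
wrist [585.3 -91.5] 4840 shift [ 78.3 -36. ]
wrist [622.9 -12.8] 5006 shift [  73.1 -123.1]
wrist [623.6  42.1] 3750 shift [  47.2 -171.5]
wrist [501.5 -89.1] 3812 shift [3.8 2.5]
wrist [459.8 -25.2] 2775 shift [-63.6 -33.2]
```

Emit:
move_arm --pt "0 0 0 2.5 1 25 -0.3" --pt "0 0 0 0 0 40 -0.3" --pt "0 0 0 0 0 25 -0.3" --pt "0 0 0 0 0 7 -0.3" --pt "0 0 0 0 0 0 -0.3" --pt "0 0 0 0 0 0 1" --pt "0 0 0 0 0 0 1" --pt "0 0 0 0 0 0 1" --pt "0 0 0 0 0 0 1" --pt "0 0 0 0 0 0 1"

```text
time: 19.55
position: [0.5032, -0.0887, 0.0661]
eef_rot: [[0.875, -0.485, 0.003], [-0.485, -0.875, -0.001], [0.003, -0.0, -1.0]]
wrist_force: [-1.5, -1.0, 6.8]
gripper_width: 0.0437
grasp_force: 30.0
```

Emit:
move_arm --pt "0 0 0 0 0 -10 1" --pt "0 0 0 0 0 -30 1" --pt "0 0 -0.13 0 0 -40 1" --pt "0 0 -0.13 0 0 -20 1" --pt "0 0 -0.13 0 0 0 1" --pt "0 0 -0.13 0 0 0 1" --pt "0 0 0 0 0 0 1" --pt "0 0 0 0 0 0 1" --pt "0 0 0 0 0 0 1"

```text
time: 20.45
position: [0.502, -0.088, 0.1645]
eef_rot: [[1.0, 0.011, -0.0], [0.011, -1.0, 0.0], [-0.0, -0.0, -1.0]]
wrist_force: [1.0, -0.4, -2.9]
gripper_width: 0.0435
grasp_force: 30.0
```

```bash
cat >> h.py <<'E'
def weigh(n=8):
    F=[]
    for _ in range(n): capture("wrist"); F.append(read_state()["wrist_force"][2])
    print("Fz mean",np.mean(F).round(2),np.round(F,2))
E
python3 - <<'E'
from h import *
weigh(6); lookpots(); pol(1)
E
```

```text
Fz mean -2.54 [-2.93 -2.63 -2.1  -3.   -2.66 -1.93]
t 20.8 tcp [502.2 -88.1 164.6] yaw 0.77 F [ 0.27  0.56 -2.04] w 0.0437
[626.3  49.6] 324 shift [ 125.9 -136.1] dz 101.6
[626.9  -0.9] 170 shift [125.9 -85.6] dz 101.6
[458.5 -19.4] 313 shift [-42.7 -69.4] dz 101.6
20.85 [(36.7, 106.6), (8.8, 87.3), (-176.6, 82.4)]
```

This pot weighs about 2.5 N, so it is full. I carry it to the +67 pocket of the tote.

Emit:
move_arm --pt "0 0 0 10 -28 0 1" --pt "0 0 0 16 -45 0 1" --pt "0 0 0 16 -45 0 1" --pt "0 0 0 16 -45 0 1" --pt "0 0 0 16 -45 0 1" --pt "0 0 0 16 -45 0 1" --pt "0 0 0 16 -45 0 1" --pt "0 0 0 13 -36 0 1" --pt "0 0 0 7 -20 0 1" --pt "0 0 0 2.7 -7.6 0 1" --pt "0 0 0 0 0 0 1" --pt "0 0 0 0 0 0 1"

```text
time: 22.05
position: [0.6256, 0.274, 0.1644]
eef_rot: [[1.0, 0.013, -0.001], [0.013, -1.0, -0.001], [-0.001, 0.001, -1.0]]
wrist_force: [0.4, 0.2, -2.9]
gripper_width: 0.0434
grasp_force: 30.0
```

Emit:
move_arm --pt "0 0 0 0 0 25 1" --pt "0 0 0 0 0 35 1" --pt "0 0 0 0 0 35 1" --pt "0 0 0 0 0 20 1" --pt "0 0 0 0 0 10 1" --pt "0 0 0 0 0 0 1" --pt "0 0 0 0 0 0 1"

```text
time: 22.75
position: [0.6269, 0.2746, 0.041]
eef_rot: [[1.0, 0.013, 0.002], [0.013, -1.0, 0.0], [0.002, -0.0, -1.0]]
wrist_force: [-0.0, -0.2, -1.5]
gripper_width: 0.0432
grasp_force: 30.0
```

Emit:
move_arm --pt "0 0 0 0 0 5 1" --pt "0 0 0 0 0 3 1" --pt "0 0 0 0 0 2 1" --pt "0 0 0 0 0 1 1" --pt "0 0 0 0 0 0 1"

```text
time: 23.25
position: [0.6261, 0.2753, 0.0302]
eef_rot: [[1.0, 0.014, 0.001], [0.014, -1.0, 0.0], [0.001, -0.0, -1.0]]
wrist_force: [-2.3, -0.8, 4.9]
gripper_width: 0.0432
grasp_force: 30.0
```

Emit:
move_arm --pt "0 0 0 0 0 -1 1" --pt "0 0 0 0 0 0 -0.3" --pt "0 0 0 0 0 0 -0.3" --pt "0 0 0 0 0 0 -0.3" --pt "0 0 0 0 0 0 -0.3" --pt "0 0 0 0 0 -15 -0.3" --pt "0 0 0 0 0 -35 -0.3" --pt "0 0 0 0 0 -45 -0.3" --pt "0 0 0 0 0 -35 -0.3" --pt "0 0 0 0 0 0 -0.3" --pt "0 0 0 0 0 0 -0.3"

```text
time: 24.35
position: [0.6266, 0.2754, 0.1619]
eef_rot: [[1.0, 0.014, 0.003], [0.014, -1.0, 0.001], [0.003, -0.001, -1.0]]
wrist_force: [-1.1, -0.6, -0.9]
gripper_width: 0.0602
grasp_force: 0.0
```

```bash
python3 - <<'E'
from h import *
lookpots(); pol(2)
c=capture("wrist")
for q in pots(c,.032,.046,(.559,.274),100): print("tote",q[0].round(1),q[1],q[2].round())
E
```

```text
t 24.4 tcp [625.6 275.1 160. ] yaw 0.79 F [-0.81  0.41 -0.24] w 0.0605
[626.2  49.3] 330 shift [ -2.5 225.8] dz 97.0
[623.1  -8.9] 326 shift [ -6.5 284. ] dz 97.0
[585.1 -88.5] 324 shift [-45.6 363. ] dz 97.0
[460.1 -19.6] 343 shift [-169.6  292.4] dz 97.0
24.45 [(36.7, 106.3), (3.6, 82.2), (-59.3, 86.3), (-176.2, 80.7)]
24.5 [(36.7, 106.5), (3.6, 82.5), (-59.2, 86.3), (-176.2, 80.8)]
tote [624.8 275.2] 3024 [320. 239.]
tote [615.2 326.3] 283 [246. 251.]
tote [615.7 224.3] 291 [393. 252.]
tote [531.2 324.9] 183 [252. 358.]
```

Emit:
move_arm --pt "0 0 -0.131 0 0 0 -0.3" --pt "0 0 -0.131 0 0 0 -0.3" --pt "0 0 -0.131 0 0 0 -0.3" --pt "0 0 -0.131 0 0 0 -0.3" --pt "0 0 0 -28 37 0 -0.3" --pt "0 0 0 -28 37 0 -0.3" --pt "0 0 0 -28 37 0 -0.3" --pt "0 0 0 -28 37 0 -0.3" --pt "0 0 0 -28 37 0 -0.3" --pt "0 0 0 -28 37 0 -0.3" --pt "0 0 0 -28 37 0 -0.3" --pt "0 0 0 -25 32.6 0 -0.3"

```text
time: 25.75
position: [0.5843, -0.0905, 0.1584]
eef_rot: [[0.859, 0.512, -0.002], [0.512, -0.859, 0.001], [-0.002, -0.002, -1.0]]
wrist_force: [0.3, 0.6, -0.3]
gripper_width: 0.0606
grasp_force: 0.0
```

Emit:
move_arm --pt "0 0 0 0 0 0 -0.3" --pt "0 0 0 0 0 0 -0.3" --pt "0 0 0 0 0 20 -0.3" --pt "0 0 0 0 0 30 -0.3"

```text
time: 26.15
position: [0.5869, -0.0873, 0.1104]
eef_rot: [[0.858, 0.513, 0.003], [0.513, -0.858, -0.001], [0.003, 0.002, -1.0]]
wrist_force: [-0.1, 0.6, -0.2]
gripper_width: 0.0606
grasp_force: 0.0
```

```bash
python3 - <<'E'
from h import *
lookpots()
E
```

```text
t 26.2 tcp [582.9 -85.9 104. ] yaw 30.9 F [-2.04  0.48 -3.23] w 0.0604
[628.2  54.1] 238 shift [110.8 -96.9] dz 41.0
[471.4 -24. ] 123 shift [ -63.8 -110.4] dz 41.0
```

Emit:
move_arm --pt "0 0 0 0 0 25 -0.3" --pt "0 0 0 0 0 15 -0.3" --pt "0 0 0 0 0 7 -0.3" --pt "0 0 0 0 0 0 -0.3" --pt "0 0 0 0 0 0 1" --pt "0 0 0 0 0 0 1" --pt "0 0 0 0 0 0 1" --pt "0 0 0 0 0 0 1" --pt "0 0 0 0 0 0 1"

```text
time: 27.1
position: [0.5862, -0.0887, 0.0637]
eef_rot: [[0.859, 0.512, 0.002], [0.512, -0.859, -0.0], [0.001, 0.001, -1.0]]
wrist_force: [1.4, 1.1, 5.7]
gripper_width: 0.0436
grasp_force: 30.0
```

Emit:
move_arm --pt "0 0 0 0 0 -10 1" --pt "0 0 0 0 0 -30 1" --pt "0 0 0.131 0 0 -40 1" --pt "0 0 0.131 0 0 -20 1" --pt "0 0 0.131 0 0 0 1" --pt "0 0 0.131 0 0 0 1" --pt "0 0 0 0 0 0 1" --pt "0 0 0 0 0 0 1" --pt "0 0 0 0 0 0 1"

```text
time: 28.0
position: [0.5852, -0.0884, 0.1624]
eef_rot: [[1.0, 0.016, -0.001], [0.016, -1.0, 0.0], [-0.001, -0.0, -1.0]]
wrist_force: [-0.0, -0.7, -2.8]
gripper_width: 0.0437
grasp_force: 30.0
```

```bash
python3 - <<'E'
from h import *
weigh(6); lookpots()
E
```

```text
Fz mean -2.22 [-2.86 -2.05 -2.27 -2.2  -1.48 -2.43]
t 28.35 tcp [585.5 -88.4 162.6] yaw 0.81 F [-0.1   0.33 -2.4 ] w 0.0434
[630.7  59.2] 136 shift [  47.4 -146.9] dz 99.6
[620.8 -20.3] 117 shift [ 36.3 -67.6] dz 99.6
[461.1 -19.8] 333 shift [-123.4  -70.4] dz 99.6
```

This one is also full (2.2 N), so it goes to the centre pocket.

Emit:
move_arm --pt "0 0 0 -2 -28 0 1" --pt "0 0 0 -2.5 -45 0 1" --pt "0 0 0 -2.5 -45 0 1" --pt "0 0 0 -2.5 -45 0 1" --pt "0 0 0 -2.5 -45 0 1" --pt "0 0 0 -2.5 -45 0 1" --pt "0 0 0 -2.5 -45 0 1" --pt "0 0 0 -2 -36 0 1" --pt "0 0 0 -2 -20 0 1" --pt "0 0 0 -0.4 -9 0 1" --pt "0 0 0 0 0 0 1" --pt "0 0 0 0 0 0 1"

```text
time: 29.55
position: [0.5593, 0.2732, 0.1625]
eef_rot: [[1.0, 0.014, -0.0], [0.014, -1.0, -0.001], [-0.0, 0.001, -1.0]]
wrist_force: [-0.7, -0.3, -2.0]
gripper_width: 0.0433
grasp_force: 30.0
```

Emit:
move_arm --pt "0 0 0 0 0 25 1" --pt "0 0 0 0 0 35 1" --pt "0 0 0 0 0 35 1" --pt "0 0 0 0 0 20 1" --pt "0 0 0 0 0 10 1" --pt "0 0 0 0 0 0 1" --pt "0 0 0 0 0 0 1" --pt "0 0 0 0 0 5 1" --pt "0 0 0 0 0 3 1" --pt "0 0 0 0 0 2 1" --pt "0 0 0 0 0 1 1" --pt "0 0 0 0 0 0 1"

```text
time: 30.75
position: [0.5592, 0.2744, 0.0277]
eef_rot: [[1.0, 0.014, 0.001], [0.014, -1.0, 0.0], [0.001, -0.0, -1.0]]
wrist_force: [-1.7, -1.6, 4.8]
gripper_width: 0.0435
grasp_force: 30.0
```

Emit:
move_arm --pt "0 0 0 0 0 -1 1" --pt "0 0 0 0 0 0 -0.3" --pt "0 0 0 0 0 0 -0.3" --pt "0 0 0 0 0 0 -0.3" --pt "0 0 0 0 0 0 -0.3" --pt "0 0 0 0 0 -15 -0.3" --pt "0 0 0 0 0 -35 -0.3" --pt "0 0 0 0 0 -45 -0.3" --pt "0 0 0 0 0 -35 -0.3" --pt "0 0 0 0 0 0 -0.3" --pt "0 0 0 0 0 0 -0.3"

```text
time: 31.85
position: [0.5597, 0.2744, 0.1597]
eef_rot: [[1.0, 0.014, 0.003], [0.014, -1.0, 0.001], [0.003, -0.001, -1.0]]
wrist_force: [-0.4, -0.8, -0.4]
gripper_width: 0.0605
grasp_force: 0.0
```

```bash
python3 - <<'E'
from h import *
lookpots(); pol(2)
c=capture("wrist")
for q in pots(c,.032,.046,(.559,.274),100): print("tote",q[0].round(1),q[1],q[2].round())
E
```

```text
t 31.9 tcp [558.7 274.1 158. ] yaw 0.79 F [-0.21 -0.12  0.24] w 0.0606
[626.3  49.2] 331 shift [ 64.4 225.9] dz 95.0
[623.   -9.4] 326 shift [ 60.3 284.4] dz 95.0
[460.2 -19.8] 343 shift [-102.6  292.5] dz 95.0
31.95 [(36.7, 106.6), (3.5, 82.5), (-176.2, 80.7)]
32.0 [(36.6, 106.6), (3.5, 82.5), (-176.1, 80.4)]
tote [608.5 326.1] 445 [241. 163.]
tote [624.  275.1] 3651 [320. 140.]
tote [587.4 223.7] 687 [396. 196.]
tote [558.5 274.2] 3060 [320. 239.]
tote [557.3 325.3] 125 [245. 240.]
tote [531.6 324.8] 127 [247. 275.]
```

Emit:
move_arm --pt "0 0 0 8 28 0 -0.3" --pt "0 0 0 12 42 0 -0.3" --pt "0 0 0 12 42 0 -0.3" --pt "0 0 0 12 42 0 -0.3" --pt "0 0 0 12 42 0 -0.3" --pt "0 0 0 8.4 29.9 0 -0.3" --pt "0 0 0.135 0 0 0 -0.3" --pt "0 0 0.135 0 0 0 -0.3" --pt "0 0 0.135 0 0 0 -0.3" --pt "0 0 0.135 0 0 0 -0.3" --pt "0 0 0.135 0 0 0 -0.3" --pt "0 0 0.135 0 0 0 -0.3"

```text
time: 33.25
position: [0.6258, 0.0492, 0.1561]
eef_rot: [[0.695, -0.719, -0.003], [-0.719, -0.695, 0.0], [-0.002, 0.002, -1.0]]
wrist_force: [0.3, -0.0, 0.3]
gripper_width: 0.0605
grasp_force: 0.0
```

Emit:
move_arm --pt "0 0 0.134 0 0 0 -0.3" --pt "0 0 0 0 0 25 -0.3" --pt "0 0 0 0 0 40 -0.3" --pt "0 0 0 0 0 22 -0.3" --pt "0 0 0 0 0 7.5 -0.3" --pt "0 0 0 0 0 0 -0.3" --pt "0 0 0 0 0 0 1" --pt "0 0 0 0 0 0 1" --pt "0 0 0 0 0 0 1" --pt "0 0 0 0 0 0 1" --pt "0 0 0 0 0 0 1"

```text
time: 34.35
position: [0.6273, 0.049, 0.0646]
eef_rot: [[0.598, -0.802, 0.002], [-0.802, -0.598, -0.001], [0.002, -0.001, -1.0]]
wrist_force: [-1.3, -1.2, 6.3]
gripper_width: 0.0433
grasp_force: 30.0
```

Emit:
move_arm --pt "0 0 0 0 0 -10 1" --pt "0 0 0 0 0 -30 1" --pt "0 0 -0.135 0 0 -40 1" --pt "0 0 -0.135 0 0 -20 1" --pt "0 0 -0.135 0 0 0 1" --pt "0 0 -0.135 0 0 0 1" --pt "0 0 -0.135 0 0 0 1" --pt "0 0 -0.135 0 0 0 1" --pt "0 0 -0.134 0 0 0 1" --pt "0 0 0 0 0 0 1" --pt "0 0 0 0 0 0 1"

```text
time: 35.45
position: [0.6264, 0.0493, 0.1632]
eef_rot: [[1.0, 0.01, -0.0], [0.01, -1.0, 0.0], [-0.0, -0.0, -1.0]]
wrist_force: [-0.2, 0.5, -2.6]
gripper_width: 0.0433
grasp_force: 30.0
```

```bash
python3 - <<'E'
from h import *
weigh(6); lookpots()
E
```

```text
Fz mean -2.38 [-2.95 -2.06 -2.17 -1.83 -2.55 -2.74]
t 35.8 tcp [626.6  49.2 163.2] yaw 0.75 F [-0.13  0.37 -2.56] w 0.0432
[615.8  -7.4] 201 shift [-11.5  56.5] dz 100.2
[460.3 -19.7] 344 shift [-167.2   66.7] dz 100.2
```

Full again (2.4 N), so it goes to the −67 pocket. The two pots left should then be empty shells.

Emit:
move_arm --pt "0 0 0 -14 -24 0 1" --pt "0 0 0 -23 -39 0 1" --pt "0 0 0 -23 -40 0 1" --pt "0 0 0 -23 -40 0 1" --pt "0 0 0 -23 -39 0 1" --pt "0 0 0 -16 -27 0 1" --pt "0 0 0 -8 -13 0 1" --pt "0 0 0 -1.7 -3.7 0 1" --pt "0 0 0 0 0 0 1" --pt "0 0 0 0 0 0 1"

```text
time: 36.8
position: [0.4928, 0.272, 0.1631]
eef_rot: [[1.0, 0.013, 0.001], [0.013, -1.0, -0.001], [0.001, 0.001, -1.0]]
wrist_force: [-0.9, -0.2, -3.1]
gripper_width: 0.0435
grasp_force: 30.0
```

Emit:
move_arm --pt "0 0 0 0 0 25 1" --pt "0 0 0 0 0 35 1" --pt "0 0 0 0 0 35 1" --pt "0 0 0 0 0 20 1" --pt "0 0 0 0 0 10 1" --pt "0 0 0 0 0 0 1" --pt "0 0 0 0 0 0 1" --pt "0 0 0 0 0 5 1" --pt "0 0 0 0 0 3 1" --pt "0 0 0 0 0 2 1" --pt "0 0 0 0 0 1 1" --pt "0 0 0 0 0 0 1"

```text
time: 38.0
position: [0.492, 0.2732, 0.0286]
eef_rot: [[1.0, 0.014, 0.001], [0.014, -1.0, 0.0], [0.001, -0.0, -1.0]]
wrist_force: [-2.4, -2.0, 7.4]
gripper_width: 0.0432
grasp_force: 30.0
```

Emit:
move_arm --pt "0 0 0 0 0 -1 1" --pt "0 0 0 0 0 0 -0.3" --pt "0 0 0 0 0 0 -0.3" --pt "0 0 0 0 0 0 -0.3" --pt "0 0 0 0 0 0 -0.3" --pt "0 0 0 0 0 -15 -0.3" --pt "0 0 0 0 0 -35 -0.3" --pt "0 0 0 0 0 -45 -0.3" --pt "0 0 0 0 0 -35 -0.3" --pt "0 0 0 0 0 0 -0.3" --pt "0 0 0 0 0 0 -0.3"

```text
time: 39.1
position: [0.4922, 0.2732, 0.159]
eef_rot: [[1.0, 0.014, 0.002], [0.014, -1.0, 0.001], [0.002, -0.001, -1.0]]
wrist_force: [0.6, 0.4, -0.6]
gripper_width: 0.0607
grasp_force: 0.0
```

```bash
python3 - <<'E'
from h import *
c=lookpots(); pol(2)
cv2.imwrite("pics/t4.png",c["image"][150:330,100:560,::-1])
for q in pots(c,.030,.052,(.5275,-.448),90): print("bin",q[0].round(1),q[1],q[2].round())
c=capture("wrist")
for q in pots(c,.032,.046,(.559,.274),100): print("tote",q[0].round(1),q[1],q[2].round())
E
```

```text
t 39.15 tcp [491.3 272.9 157.6] yaw 0.79 F [-0.18 -0.03 -0.37] w 0.0603
[623.1  -9.1] 331 shift [127.9 283.9] dz 94.6
[460.3 -19.7] 344 shift [-35.1 292.2] dz 94.6
39.2 [(3.5, 82.0), (-176.1, 80.8)]
39.25 [(3.4, 82.3), (-176.1, 80.7)]
bin [ 528.7 -504.8] 237 [519. 247.]
bin [ 477.3 -445.6] 331 [493. 270.]
tote [574.7 325.5] 875 [237. 107.]
tote [620.8 275.1] 4016 [319.  29.]
tote [608. 224.] 434 [403.  54.]
tote [557.7 274.2] 3663 [319. 139.]
tote [527.7 222.7] 572 [397. 185.]
tote [494.1 273.1] 3091 [320. 235.]
tote [488.2 324.1] 143 [245. 242.]
```

View pics/t4.png

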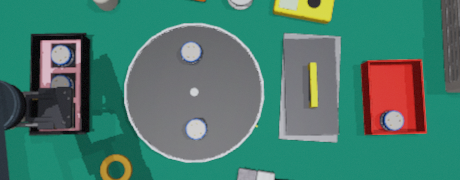

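Three full pots sit in the tote, at crop (62,55), (62,85) and under the hand. One shell is in the bin at crop (393,121), the lid lies on its pad, and two pots remain, at crop (190,52) and (195,128). Next is the far pot, gripped along the platter's radius.

Emit:
move_arm --pt "0 0 0 10 22 0 -0.3" --pt "0 0 0 18 40 0 -0.3" --pt "0 0 0 18 40 0 -0.3" --pt "0 0 0 18 40 0 -0.3" --pt "0 0 0 18 40 0 -0.3" --pt "0 0 0 18 40 0 -0.3" --pt "0 0 0 18 40 0 -0.3" --pt "0 0 0 9.9 21.9 0 -0.3" --pt "0 0 -0.135 0 0 0 -0.3" --pt "0 0 -0.135 0 0 0 -0.3" --pt "0 0 -0.135 0 0 0 -0.3" --pt "0 0 -0.135 0 0 0 -0.3"

```text
time: 40.5
position: [0.6229, -0.0092, 0.1564]
eef_rot: [[0.848, 0.53, -0.003], [0.53, -0.848, 0.001], [-0.002, -0.002, -1.0]]
wrist_force: [-0.1, 0.7, 0.1]
gripper_width: 0.0606
grasp_force: 0.0
```

Emit:
move_arm --pt "0 0 -0.135 0 0 0 -0.3" --pt "0 0 -0.135 0 0 0 -0.3" --pt "0 0 -0.135 0 0 0 -0.3" --pt "0 0 -0.135 0 0 0 -0.3" --pt "0 0 -0.135 0 0 0 -0.3" --pt "0 0 -0.135 0 0 0 -0.3" --pt "0 0 -0.135 0 0 0 -0.3" --pt "0 0 -0.135 0 0 0 -0.3" --pt "0 0 0 0 0 25 -0.3" --pt "0 0 0 0 0 25 -0.3" --pt "0 0 0 0 0 0 -0.3" --pt "0 0 0 0 0 0 -0.3"

```text
time: 41.7
position: [0.6229, -0.0089, 0.1071]
eef_rot: [[-0.063, 0.998, -0.003], [0.998, 0.063, 0.001], [0.001, -0.003, -1.0]]
wrist_force: [-0.1, 0.3, 0.4]
gripper_width: 0.0601
grasp_force: 0.0
```

```bash
python3 - <<'E'
from h import *
s=read_state(); d=np.array([623.1,-9.1])-s["position"][:2]*1000
print(s["position"],s["eef_rot"].round(3).tolist(),s["eef_rot"][:2,:2].T@d, s["joint_positions"][5])
E
```

```text
[ 0.62290097 -0.00890878  0.10712401] [[-0.063, 0.998, -0.003], [0.998, 0.063, 0.001], [0.001, -0.003, -1.0]] [-0.20336491  0.18659913] -14.67282716824838
```

Emit:
move_arm --pt "0 0 0 0 0 25 -0.3" --pt "0 0 0 0 0 14 -0.3" --pt "0 0 0 0 0 5 -0.3" --pt "0 0 0 0 0 0 -0.3" --pt "0 0 0 0 0 0 1" --pt "0 0 0 0 0 0 1" --pt "0 0 0 0 0 0 1" --pt "0 0 0 0 0 0 1" --pt "0 0 0 0 0 0 1"

```text
time: 42.6
position: [0.6241, -0.0091, 0.0651]
eef_rot: [[-0.063, 0.998, 0.001], [0.998, 0.063, -0.0], [-0.0, 0.001, -1.0]]
wrist_force: [-0.9, -0.5, 5.4]
gripper_width: 0.0436
grasp_force: 30.0
```

Emit:
move_arm --pt "0 0 0 0 0 -10 1" --pt "0 0 0 0 0 -30 1" --pt "0 0 0.135 0 0 -40 1" --pt "0 0 0.135 0 0 -20 1" --pt "0 0 0.135 0 0 0 1" --pt "0 0 0.135 0 0 0 1" --pt "0 0 0.135 0 0 0 1" --pt "0 0 0.135 0 0 0 1" --pt "0 0 0.135 0 0 0 1" --pt "0 0 0.135 0 0 0 1" --pt "0 0 0.135 0 0 0 1" --pt "0 0 0.135 0 0 0 1"

```text
time: 43.8
position: [0.6234, -0.009, 0.1643]
eef_rot: [[0.962, 0.275, -0.0], [0.275, -0.962, 0.0], [-0.0, -0.0, -1.0]]
wrist_force: [0.1, 1.0, -1.3]
gripper_width: 0.0434
grasp_force: 30.0
```

Emit:
move_arm --pt "0 0 0.135 0 0 0 1" --pt "0 0 0.135 0 0 0 1" --pt "0 0 0 0 0 0 1" --pt "0 0 0 0 0 0 1"

```text
time: 44.2
position: [0.6235, -0.009, 0.1643]
eef_rot: [[1.0, 0.017, -0.0], [0.017, -1.0, 0.0], [-0.0, -0.0, -1.0]]
wrist_force: [-0.4, -0.1, -1.4]
gripper_width: 0.0435
grasp_force: 30.0
```

```bash
python3 - <<'E'
from h import *
weigh(6); lookpots()
E
```

```text
Fz mean -0.52 [-0.41 -0.28 -0.59 -0.47 -0.72 -0.62]
t 44.55 tcp [623.6  -9.  164.2] yaw 0.83 F [-0.16  0.07 -0.45] w 0.0435
[459.6 -24.1] 260 shift [-164.2   12.7] dz 101.2
```

Empty shell (0.5 N), so it goes to the bin's +50 slot.

Emit:
move_arm --pt "0 0 0 -4 28 0 1" --pt "0 0 0 -5 42 0 1" --pt "0 0 0 -5.5 46 0 1" --pt "0 0 0 -5.5 46 0 1" --pt "0 0 0 -5.5 46 0 1" --pt "0 0 0 -5.5 46 0 1" --pt "0 0 0 -5.5 46 0 1" --pt "0 0 0 -5.5 46 0 1" --pt "0 0 0 -5 40 0 1" --pt "0 0 0 -3.5 30 0 1" --pt "0 0 0 -2 21.3 0 1" --pt "0 0 0 0 0 0 1"

```text
time: 45.75
position: [0.5758, -0.4506, 0.1634]
eef_rot: [[1.0, 0.011, -0.0], [0.011, -1.0, -0.001], [-0.0, 0.001, -1.0]]
wrist_force: [0.7, -0.3, -0.4]
gripper_width: 0.0434
grasp_force: 30.0
```

Emit:
move_arm --pt "0 0 0 0 0 0 1" --pt "0 0 0 0 0 25 1" --pt "0 0 0 0 0 35 1" --pt "0 0 0 0 0 35 1" --pt "0 0 0 0 0 20 1" --pt "0 0 0 0 0 11 1" --pt "0 0 0 0 0 5 1" --pt "0 0 0 0 0 2 1" --pt "0 0 0 0 0 2 1" --pt "0 0 0 0 0 1 1" --pt "0 0 0 0 0 0 1"

```text
time: 46.85
position: [0.5776, -0.4474, 0.0292]
eef_rot: [[1.0, 0.014, 0.001], [0.014, -1.0, -0.001], [0.001, 0.001, -1.0]]
wrist_force: [0.6, -0.0, -0.4]
gripper_width: 0.0435
grasp_force: 30.0
```

Emit:
move_arm --pt "0 0 0 0 0 1 1" --pt "0 0 0 0 0 0 1" --pt "0 0 0 0 0 0 -0.3" --pt "0 0 0 0 0 0 -0.3" --pt "0 0 0 0 0 0 -0.3" --pt "0 0 0 0 0 0 -0.3" --pt "0 0 0 0 0 -15 -0.3" --pt "0 0 0 0 0 -40 -0.3" --pt "0 0 0 0 0 -45 -0.3" --pt "0 0 0 0 0 -30 -0.3" --pt "0 0 0 0 0 0 -0.3" --pt "0 0 0 0 0 0 -0.3"

```text
time: 48.05
position: [0.5775, -0.4474, 0.1591]
eef_rot: [[1.0, 0.014, 0.002], [0.014, -1.0, -0.002], [0.002, 0.002, -1.0]]
wrist_force: [-0.8, -0.5, 0.3]
gripper_width: 0.0608
grasp_force: 0.0
```

```bash
python3 - <<'E'
from h import *
c=lookpots(); pol(2)
c=capture("wrist")
for q in pots(c,.032,.046,(.5275,-.448),90): print("bin",q[0].round(1),q[1],q[2].round())
E
```

```text
t 48.1 tcp [ 576.8 -446.7  157.1] yaw 0.79 F [-0.24 -0.09 -0.57] w 0.0601
[460.1 -19.4] 337 shift [-110.8 -428.9] dz 94.1
48.15 [(-176.0, 80.4)]
48.2 [(-176.2, 80.7)]
bin [ 607.5 -451.9] 368 [330. 195.]
bin [ 606.7 -410.5] 60 [267. 195.]
bin [ 568.6 -396.1] 316 [247. 250.]
bin [ 578.1 -447.6] 3092 [323. 237.]
bin [ 568.4 -506.1] 325 [408. 252.]
bin [ 486.  -397.8] 200 [254. 356.]
bin [ 481.  -449.2] 2303 [323. 362.]
bin [ 471.8 -508.1] 73 [401. 374.]
```

Emit:
move_arm --pt "0 0 0 -6 -25 0 -0.3" --pt "0 0 0 -11 -43 0 -0.3" --pt "0 0 0 -12 -46 0 -0.3" --pt "0 0 0 -12 -46 0 -0.3" --pt "0 0 0 -12 -46 0 -0.3" --pt "0 0 0 -12 -46 0 -0.3" --pt "0 0 0 -12 -46 0 -0.3" --pt "0 0 0 -12 -46 0 -0.3" --pt "0 0 0 -11 -43 0 -0.3" --pt "0 0 0 -8 -30 0 -0.3" --pt "0 0 0 -2.8 -11.9 0 -0.3" --pt "0 0 0 0 0 0 -0.3"

```text
time: 49.45
position: [0.4597, -0.0185, 0.1567]
eef_rot: [[1.0, 0.016, -0.001], [0.016, -1.0, 0.0], [-0.001, -0.0, -1.0]]
wrist_force: [0.1, 0.2, 0.4]
gripper_width: 0.0605
grasp_force: 0.0
```

Emit:
move_arm --pt "0 0 0 0 0 25 -0.3" --pt "0 0 0 0 0 40 -0.3" --pt "0 0 0 0 0 22 -0.3" --pt "0 0 0 0 0 7 -0.3" --pt "0 0 0 0 0 0 -0.3" --pt "0 0 0 0 0 0 1" --pt "0 0 0 0 0 0 1" --pt "0 0 0 0 0 0 1" --pt "0 0 0 0 0 0 1" --pt "0 0 0 0 0 0 1"

```text
time: 50.45
position: [0.4615, -0.0201, 0.0643]
eef_rot: [[1.0, 0.014, 0.003], [0.014, -1.0, -0.001], [0.003, 0.001, -1.0]]
wrist_force: [-0.6, -0.9, 6.4]
gripper_width: 0.0436
grasp_force: 30.0
```

Emit:
move_arm --pt "0 0 0 0 0 -10 1" --pt "0 0 0 0 0 -30 1" --pt "0 0 0 0 0 -40 1" --pt "0 0 0 0 0 -20 1" --pt "0 0 0 0 0 0 1" --pt "0 0 0 0 0 0 1" --pt "0 0 0 0 0 0 1"

```text
time: 51.15
position: [0.4592, -0.0193, 0.1619]
eef_rot: [[1.0, 0.014, -0.003], [0.014, -1.0, 0.001], [-0.003, -0.001, -1.0]]
wrist_force: [0.6, 0.1, -0.9]
gripper_width: 0.0433
grasp_force: 30.0
```

```bash
python3 - <<'E'
from h import *
weigh(6); lookpots()
E
```

```text
Fz mean -0.72 [-0.66 -0.26 -1.04 -0.99  0.17 -1.53]
t 51.5 tcp [460.2 -19.6 162.6] yaw 0.79 F [ 0.02  1.24 -0.28] w 0.0433
```

Also empty (0.7 N), so it goes to the bin's middle slot.

Emit:
move_arm --pt "0 0 0 4 25 0 1" --pt "0 0 0 6 43 0 1" --pt "0 0 0 6.5 46 0 1" --pt "0 0 0 6.5 46 0 1" --pt "0 0 0 6.5 46 0 1" --pt "0 0 0 6.5 46 0 1" --pt "0 0 0 6.5 46 0 1" --pt "0 0 0 6.5 46 0 1" --pt "0 0 0 6 43 0 1" --pt "0 0 0 4 30 0 1" --pt "0 0 0 2.5 11.9 0 1" --pt "0 0 0 0 0 0 1"

```text
time: 52.7
position: [0.5275, -0.4489, 0.162]
eef_rot: [[1.0, 0.012, -0.001], [0.012, -1.0, 0.001], [-0.001, -0.001, -1.0]]
wrist_force: [-0.3, -0.5, -1.1]
gripper_width: 0.0435
grasp_force: 30.0
```

Emit:
move_arm --pt "0 0 0 0 0 0 1" --pt "0 0 0 0 0 25 1" --pt "0 0 0 0 0 35 1" --pt "0 0 0 0 0 35 1" --pt "0 0 0 0 0 15 1" --pt "0 0 0 0 0 0 1" --pt "0 0 0 0 0 0 1"

```text
time: 53.4
position: [0.5286, -0.4475, 0.0546]
eef_rot: [[1.0, 0.015, 0.001], [0.015, -1.0, -0.001], [0.001, 0.001, -1.0]]
wrist_force: [-0.8, 0.3, -1.0]
gripper_width: 0.0435
grasp_force: 30.0
```

Emit:
move_arm --pt "0 0 0 0 0 12 1" --pt "0 0 0 0 0 8 1" --pt "0 0 0 0 0 3 1" --pt "0 0 0 0 0 2 1" --pt "0 0 0 0 0 1 1" --pt "0 0 0 0 0 0 1" --pt "0 0 0 0 0 0 1"

```text
time: 54.1
position: [0.5276, -0.4475, 0.0284]
eef_rot: [[1.0, 0.014, -0.0], [0.014, -1.0, 0.0], [-0.0, -0.0, -1.0]]
wrist_force: [-3.2, 2.5, 5.8]
gripper_width: 0.0435
grasp_force: 30.0
```

Emit:
move_arm --pt "0 0 0 0 0 -1 1" --pt "0 0 0 0 0 0 -0.3" --pt "0 0 0 0 0 0 -0.3" --pt "0 0 0 0 0 0 -0.3" --pt "0 0 0 0 0 0 -0.3" --pt "0 0 0 0 0 -15 -0.3" --pt "0 0 0 0 0 -40 -0.3" --pt "0 0 0 0 0 -45 -0.3" --pt "0 0 0 0 0 -30 -0.3" --pt "0 0 0 0 0 0 -0.3" --pt "0 0 0 0 0 0 -0.3"

```text
time: 55.2
position: [0.5282, -0.448, 0.16]
eef_rot: [[1.0, 0.014, 0.002], [0.014, -1.0, -0.002], [0.002, 0.002, -1.0]]
wrist_force: [0.2, 0.0, -0.7]
gripper_width: 0.0605
grasp_force: 0.0
```

```bash
python3 - <<'E'
from h import *
c=lookpots(); cv2.imwrite("pics/t5.png",c["image"][:,:,::-1])
for q in pots(c,.032,.052,(.559,.274),100): print("tote",q[0].round(1),q[1],q[2].round())
W=world(c);u=np.arange(640)[None]; v=np.arange(480)[:,None]; H=hsv(c)
m=(u>370)&(u<450)&(v>170)&(v<300)&(H[...,0]>20)&(H[...,0]<35)&(H[...,1]>120)&(W[...,2]>.045)
print("handle",rect(c,m,.052))
c=capture("wrist")
for q in pots(c,.032,.046,(.5275,-.448),75): print("bin",q[0].round(1),q[1],q[2].round())
E
```

```text
t 55.25 tcp [ 527.6 -447.4  158.2] yaw 0.79 F [ 0.09 -0.2   0.22] w 0.0607
tote [623.5 276.3] 320 [160. 205.]
tote [592.8 328. ] 122 [135. 219.]
tote [556.8 275. ] 315 [160. 235.]
tote [493.2 274.5] 330 [159. 265.]
handle [ 5.539e+02 -2.714e+02  9.510e+01  1.450e+01  4.000e-01]
bin [ 577.5 -447.6] 3443 [322. 166.]
bin [ 567.6 -396.1] 157 [244. 180.]
bin [ 545.9 -506.6] 356 [408. 214.]
bin [ 526.8 -397. ] 266 [247. 239.]
bin [ 527.5 -448.2] 3020 [322. 239.]
bin [ 502.1 -507.5] 125 [405. 275.]
bin [ 479.1 -449.3] 2698 [322. 304.]
bin [ 492.2 -397.7] 63 [250. 286.]
```

View pics/t5.png

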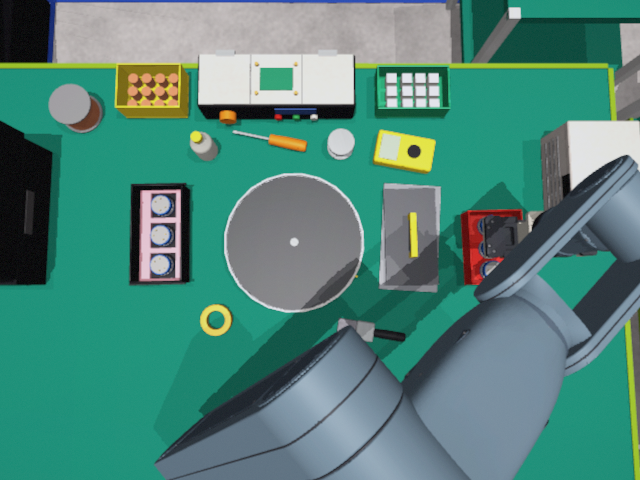

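The platter is clear. Three pots stand in the tote at (160,205), (160,235) and (159,265), the shells are in the bin, and the lid handle is at (413,234). Now I fetch the lid.

Emit:
move_arm --pt "0 0 0 5 -30 0 -0.3" --pt "0 0 0 7 -42 0 -0.3" --pt "0 0 0 8 -44 0 -0.3" --pt "0 0 0 6 -38 0 -0.3" --pt "0 0 0 3.4 -19.6 0 -0.3" --pt "0 0 0 0 0 0 -0.3" --pt "0 0 0 0 0 0 -0.3" --pt "0 0 0 0 0 0 -0.3"

```text
time: 56.1
position: [0.5546, -0.2753, 0.1577]
eef_rot: [[1.0, 0.013, -0.0], [0.013, -1.0, -0.0], [-0.0, 0.0, -1.0]]
wrist_force: [-0.5, -0.8, 1.0]
gripper_width: 0.0604
grasp_force: 0.0
```

```bash
python3 - <<'E'
from h import *
c=capture("wrist"); H=hsv(c); W=world(c); s=read_state(); print(s["position"]*1000,s["eef_rot"][1,0])
m=(H[...,0]>20)&(H[...,0]<35)&(H[...,1]>120)&(W[...,2]>.048)&(W[...,2]<.056)&(np.abs(W[...,1]+.273)<.06); r=rect(c,m,.052); print("handle",r,np.median(W[m][:,2]))
print("shift",s["eef_rot"][:2,:2].T@(r[:2]-s["position"][:2]*1000))
l=(W[...,2]>.012)&(W[...,2]<.021)&(np.abs(W[...,1]+.273)<.08); print("lid",rect(c,l,.016))
E
```

```text
[ 554.54238055 -275.38648097  157.77219796] 0.012155856126897091
handle [ 555.4 -274.2   95.2   13.7    1. ] 0.05212252471044554
shift [ 0.87197872 -1.17596806]
lid [ 554.5 -274.5  215.3  115.8    0.8]
```

Emit:
move_arm --pt "0 0 0 0.5 -0.8 25 -0.3" --pt "0 0 0 0 0 40 -0.3" --pt "0 0 0 0 0 35 -0.3" --pt "0 0 0 0 0 16 -0.3" --pt "0 0 0 0 0 5 -0.3" --pt "0 0 0 0 0 0 -0.3" --pt "0 0 0 0 0 0 1" --pt "0 0 0 0 0 0 1" --pt "0 0 0 0 0 0 1" --pt "0 0 0 0 0 0 1" --pt "0 0 0 0 0 0 1" --pt "0 0 0 0 0 0 1"

```text
time: 57.35
position: [0.5554, -0.2729, 0.0374]
eef_rot: [[1.0, 0.014, 0.0], [0.014, -1.0, -0.0], [0.0, 0.0, -1.0]]
wrist_force: [1.0, -0.6, -0.1]
gripper_width: 0.017
grasp_force: 0.0
```

Emit:
move_arm --pt "0 0 0 0 0 0 1" --pt "0 0 0 0 0 0 1" --pt "0 0 0 0 0 0 1" --pt "0 0 0 0 0 0 1"

```text
time: 57.75
position: [0.5554, -0.273, 0.0373]
eef_rot: [[1.0, 0.014, 0.0], [0.014, -1.0, -0.0], [0.0, 0.0, -1.0]]
wrist_force: [-0.7, -0.6, 1.4]
gripper_width: 0.0138
grasp_force: 30.0
```

Emit:
move_arm --pt "0 0 0 0 0 -10 1" --pt "0 0 0 0 0 -30 1" --pt "0 0 0 0 0 -40 1" --pt "0 0 0 0 0 -40 1" --pt "0 0 0 0 0 -30 1" --pt "0 0 0 0 0 -10 1" --pt "0 0 0 0.5 -20 0 1" --pt "0 0 0 0.8 -35 0 1" --pt "0 0 0 0.9 -45 0 1" --pt "0 0 0 0.9 -45 0 1" --pt "0 0 0 0.9 -45 0 1" --pt "0 0 0 0.9 -45 0 1"

```text
time: 58.95
position: [0.5548, -0.0347, 0.1947]
eef_rot: [[1.0, 0.014, -0.004], [0.014, -1.0, 0.002], [-0.004, -0.002, -1.0]]
wrist_force: [0.5, 0.5, -2.8]
gripper_width: 0.0139
grasp_force: 30.0
```

Emit:
move_arm --pt "0 0 0 0.9 -45 0 1" --pt "0 0 0 0.9 -45 0 1" --pt "0 0 0 0.9 -45 0 1" --pt "0 0 0 0.9 -45 0 1" --pt "0 0 0 0.9 -45 0 1" --pt "0 0 0 0.9 -40 0 1" --pt "0 0 0 0.9 -28 0 1" --pt "0 0 0 0.5 -14 0 1" --pt "0 0 0 0.2 -5.2 0 1" --pt "0 0 0 0 0 0 1" --pt "0 0 0 0 0 0 1" --pt "0 0 0 0 0 0 1"

```text
time: 60.15
position: [0.5599, 0.2729, 0.1971]
eef_rot: [[1.0, 0.012, -0.0], [0.012, -1.0, -0.0], [-0.0, 0.0, -1.0]]
wrist_force: [0.1, -0.5, -2.4]
gripper_width: 0.0135
grasp_force: 30.0
```

```bash
python3 - <<'E'
from h import *
s=read_state(); print(s["position"]*1000,s["eef_rot"].round(4).tolist(),s["wrist_force"])
c=capture("wrist"); W=world(c); z=s["position"][2]-.0343
l=(np.abs(W[...,2]-z-.013)<.005)&(np.abs(W[...,1]-.274)<.08); print("lid",rect(c,l,z+.013), "want 559 274.2 yaw .9")
c=capture("top")
for q in pots(c,.032,.052,(.559,.274),100): print("tote",q[0].round(1),q[1],q[2].round())
E
```

```text
[559.90415961 272.94245809 197.11828857] [[0.9999, 0.012, -0.0002], [0.012, -0.9999, -0.0004], [-0.0002, 0.0004, -1.0]] [ 0.09707394 -0.47838881 -2.41746527]
lid [601.7 273.3 129.5 115.6   0.7] want 559 274.2 yaw .9
```

Emit:
move_arm --pt "0 0 0 0 0 25 1" --pt "0 0 0 -0.5 -0.7 40 1" --pt "0 0 0 0 0 20 1" --pt "0 0 0 0 0 7 1" --pt "0 0 0 0 0 0 1" --pt "0 0 0 0 0 0 1" --pt "0 0 0 0 0 0 1"

```text
time: 60.95
position: [0.5604, 0.2753, 0.107]
eef_rot: [[1.0, 0.014, 0.003], [0.014, -1.0, 0.001], [0.003, -0.001, -1.0]]
wrist_force: [0.0, -0.2, -1.6]
gripper_width: 0.0137
grasp_force: 30.0
```

Emit:
move_arm --pt "0 0 0 0 0 3 1" --pt "0 0 0 0 0 3 1" --pt "0 0 0 0 0 3 1" --pt "0 0 0 0 0 2 1" --pt "0 0 0 0 0 1 1" --pt "0 0 0 0 0 0 1" --pt "0 0 0 0 0 0 1"

```text
time: 61.65
position: [0.5592, 0.2751, 0.0931]
eef_rot: [[1.0, 0.014, -0.0], [0.014, -1.0, 0.0], [-0.0, -0.0, -1.0]]
wrist_force: [0.3, 0.5, -2.8]
gripper_width: 0.0134
grasp_force: 30.0
```

Emit:
move_arm --pt "0 0 0 0 0 1 1" --pt "0 0 0 0 0 1 1" --pt "0 0 0 0 0 0 1" --pt "0 0 0 0 0 0 1"

```text
time: 62.05
position: [0.5594, 0.2752, 0.0923]
eef_rot: [[1.0, 0.014, 0.001], [0.014, -1.0, 0.0], [0.001, -0.0, -1.0]]
wrist_force: [-3.4, -1.0, 4.9]
gripper_width: 0.0137
grasp_force: 30.0
```

Contact at 0.0923, which is the predicted seated height. I release, go up and check.

Emit:
move_arm --pt "0 0 0 0 0 -1 1" --pt "0 0 0 0 0 0 -0.4" --pt "0 0 0 0 0 0 -0.4" --pt "0 0 0 0 0 0 -0.4" --pt "0 0 0 0 0 0 -0.4" --pt "0 0 0 0 0 0 -0.4" --pt "0 0 0 0 0 0 -0.4" --pt "0 0 0 0 0 -15 -0.4" --pt "0 0 0 0 0 -40 -0.4" --pt "0 0 0 -40 0 -30 -0.4" --pt "0 0 0 0 0 -35 -0.4" --pt "0 0 0 0 0 0 -0.4"

```text
time: 63.25
position: [0.5208, 0.2756, 0.2178]
eef_rot: [[1.0, 0.015, 0.009], [0.015, -1.0, 0.003], [0.009, -0.003, -1.0]]
wrist_force: [0.9, -0.0, 0.2]
gripper_width: 0.0649
grasp_force: 0.0
```

Emit:
move_arm --pt "0 0 0 0 0 0 -0.4" --pt "0 0 0 0 0 0 -0.4"

```text
time: 63.45
position: [0.5189, 0.2744, 0.2112]
eef_rot: [[1.0, 0.014, -0.001], [0.014, -1.0, -0.0], [-0.001, 0.0, -1.0]]
wrist_force: [-0.4, -0.7, 0.1]
gripper_width: 0.0651
grasp_force: 0.0
```

```bash
python3 - <<'E'
from h import *
c=capture("wrist"); W=world(c); H=hsv(c); cv2.imwrite("pics/w9.png",c["image"][:,:,::-1])
l=(np.abs(W[...,2]-.071)<.006)&(np.abs(W[...,1]-.274)<.08)&(np.abs(W[...,0]-.559)<.13); print("lid",rect(c,l,.071),np.median(W[l][:,2]))
P=W[l]; A=np.c_[P[:,:2]-[.559,.274],np.ones(len(P))]; print("plane",np.linalg.lstsq(A,P[:,2],rcond=None)[0].round(4))
m=(H[...,0]>20)&(H[...,0]<35)&(H[...,1]>120)&(W[...,2]>.1035)&(W[...,2]<.112); print("handle",rect(c,m,.107))
c=capture("top"); cv2.imwrite("pics/t9.png",c["image"][:,:,::-1])
for q in pots(c,.030,.052,(.5275,-.448),75): print("bin",q[0].round(1),q[1],q[2].round())
E
```

```text
lid [558.6 275.  215.3 115.8   0.8] 0.07134062384832485
plane [ 0.0009 -0.0001  0.0713]
handle [558.3 275.   94.7  13.9   1.2]
bin [ 576.5 -444. ] 321 [490. 225.]
bin [ 543.2 -504.4] 112 [519. 240.]
bin [ 526.2 -444.7] 322 [491. 248.]
bin [ 477.2 -445.7] 330 [493. 270.]
```

View pics/t9.png

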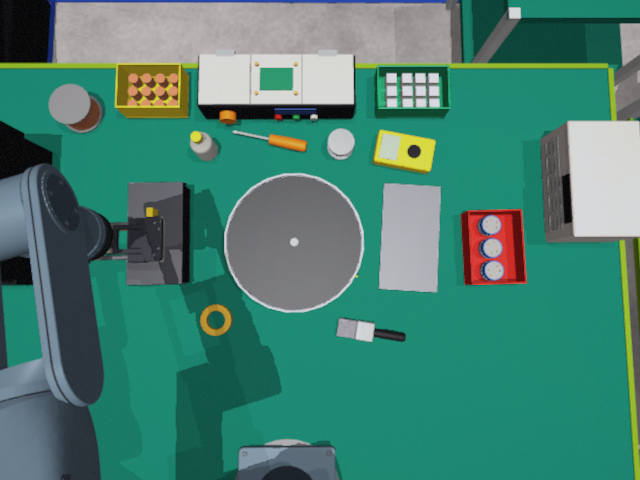

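The lid sits at (156,233), at the same height as at the start (71.3 mm) and level. The three shells stand in the bin at about (491,248), the platter is empty, and the bystanders haven't moved.

```bash
python3 -c "
from cell import workorder
print(workorder.sign_off())"
```

```text
the job is handed in; nothing more can be done
None
```

The job is handed in: three full pots in the tote under the level, seated lid, three empty shells side by side in the red bin, bystanders where they were; the sign-off itself returned no verdict.

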